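# Change over the hose-checking fixture: swap the cradle block behind the bottles

### The job

Change the hose-checking fixture over to the round-cradle block: first clear the bottle and the spray can off the rack, standing them both in the blue tray. Then put the orange V block from the fixture's seat on its orange-edged mat in the rack and the round-cradle block from the rack on the seat, each square on its place with its groove along the place's x axis (on the seat: in line with the two fixed cradles; on the mat: front to back). Last, stand the bottle back on its blue mat and the can on its yellow mat; knock none of these over and leave the brass fitting in the tray where it is.

Things in the scene. Friction and masses are not known exactly. Their poses are not given: they have to be found in the camera images.
- bottle_center (a point): Loose squeeze bottle, white with blue band and blue nozzle cap, 132 mm tall, 0.15-0.31 kg. Point: on its axis half-way up, 66 mm above the underside. Straight body 52 mm diameter from the underside to 100 mm, thin nozzle above. Grip it 80 to 95 mm above the underside so that the gripper clears the nozzle. z up along it; turned any way about z.
- can_center (a point): Loose spray can, yellow with a red band and red spray head, 132 mm tall, 0.2-0.4 kg. Point: on its axis half-way up, 66 mm above the underside. Straight body 52 mm diameter from the underside to 100 mm, shoulder and 25 mm spray head above. Grip it 80 to 95 mm above the underside so that the gripper clears the head. z up along it; turned any way about z.
- nest_round_center (a point): The wanted block, loose, 0.24 kg: aluminium, 46 x 46 mm, 40 mm high, then a neck 28 x 34 mm and on it a half-round aluminium cradle open upward, top 65 mm, 41 mm wide. Point: on its vertical axis 35 mm above the underside. Grip the square block across y, 25 to 32 mm above the underside. x along the groove, z up; half a turn makes no difference.
- nest_vee_center (a point): The block now on the fixture, loose, 0.24 kg: same aluminium block 46 x 46 x 40 mm and neck, with an orange V cradle open upward, top 70 mm, 38 mm wide. Point: on its vertical axis 35 mm above the underside. Grip the square block across y, 25 to 32 mm above the underside. x along the groove, z up; half a turn makes no difference.
- spot_bottle: The bottle's place, left or right in the front row of the grey rack: fixed round mat, 70 mm diameter, blue rim, black centre. Origin at its underside's centre; top 2 mm higher, 10 mm above the bench. x to the back of the rack, y left. Rack: tray 190 x 236 mm, sides 38, back and corners 58, yellow front 26 mm high; columns 100 mm apart, back row 60 mm behind the front row.
- spot_can: The can's place, beside the bottle's in the front row of the rack: fixed round mat, 70 mm diameter, yellow rim, black centre. Origin at its underside's centre; top 2 mm higher, 10 mm above the bench. x to the back of the rack, y left.
- spot_vee: The V block's place, empty at the start, in the back row of the rack behind the bottle or the can: fixed black mat 60 (x) x 66 (y) mm with orange edge. Origin at its underside's centre; top 2 mm higher, 10 mm above the bench. x to the back of the rack. Beside it, 100 mm off, a white-edged mat holds the round-cradle block at the start and stays empty at the end.
- seat: Seat amid the fixture's plate: dark pad 74 (x) x 70 (y) mm, fixed. Origin at its underside's centre, 12 mm above the bench; pad top 5 mm higher. Strips 4 mm high along its -x and +x edges, 62 mm apart. In line along x, 92 mm to each side, fixed cradles 70 mm above the plate; black handle 92 mm to -y, 51 mm high; swing clamp 66 mm high at corner (+92, +82) mm.
- tray: Blue open tray, the side area for bottle and can: 230 x 230 mm, walls 4 mm thick and 32 mm high, floor 4 mm, fixed. Origin at its underside's centre, x and y along its sides. Stand things with their axes within 90 mm of the centre along x and y.
- fitting_center (a point): Brass hexagon hose fitting, 38 mm tall, 33 mm across, loose, standing in the tray 75 to 85 mm to the +x side of the tray's centre. Point: its centre, 19 mm above the underside. A bystander: leave it where it is.

How it is judged:
On the way, in this order (a step that is already met when the one before it is completed fails the run):
1. the bottle and the can both stand upright in the blue tray (x of bottle_center in the frame of tray between -0.09 and 0.09 m and y of bottle_center in the frame of tray between -0.09 and 0.09 m and z of each of bottle_center, can_center in the frame of tray below 0.076 m and angle between each of bottle_center, can_center's own z axis and vertical below 0.1 rad and linear speed of each of bottle, can below 0.02 m/s and x of can_center in the frame of tray between -0.09 and 0.09 m and y of can_center in the frame of tray between -0.09 and 0.09 m), for 0.1 s.
2. the V block stands squarely on its orange-edged mat in the rack and the round-cradle block squarely on the fixture's seat (horizontal distance between nest_vee_center and spot_vee below 0.012 m and z of nest_vee_center in the frame of spot_vee below 0.042 m and angle between each of nest_vee_center, nest_round_center's own z axis and vertical below 0.1 rad and linear speed of each of nest_vee, nest_round below 0.02 m/s and angle between the x axis of nest_vee_center and the x axis of spot_vee, either way round below 0.2 rad and horizontal distance between nest_round_center and seat below 0.01 m and z of nest_round_center in the frame of seat below 0.045 m and angle between the x axis of nest_round_center and the x axis of seat, either way round below 0.2 rad), for 0.1 s.
At the end, for the whole second after the job is handed in: Round-cradle block on the seat within 10 mm, V block on its orange mat within 12 mm, both grooves within 0.2 rad of the place's x axis; bottle on the blue and can on the yellow round mat within 14 mm; all upright within 0.1 rad and at rest (all of step 2 and horizontal distance between bottle_center and spot_bottle below 0.014 m and z of bottle_center in the frame of spot_bottle below 0.073 m and angle between each of bottle_center, can_center's own z axis and vertical below 0.1 rad and linear speed of each of bottle, can below 0.02 m/s and horizontal distance between can_center and spot_can below 0.014 m and z of can_center in the frame of spot_can below 0.073 m); the robot touches nothing.
It fails at once if the bottle, the can or a block is knocked over (tilted more than 0.9 rad) (angle between any of bottle_center, can_center, nest_vee_center, nest_round_center's own z axis and vertical above 0.9 rad).
It fails at once if the brass fitting in the tray is shifted by more than 15 mm or knocked over (distance of fitting_center from where it was at the start of the episode above 0.015 m or angle between fitting_center's own z axis and vertical above 0.6 rad).
It also fails if it takes over 141 s, if anything falls off the work surface, if the arm or the gripper's body presses on something with over 40 N, if the wrist force passes 120 N, or if a joint passes its speed limit or range.

### The arm

A 7-joint arm with a two-finger parallel gripper is mounted at the origin on the work surface. World frame = base frame: x ahead of the robot, y to its left, z up, the work surface at z = 0. Lengths are in m, angles in rad, forces in N, time in s.
With the tool pointing down it reaches from about 0.425 to 0.925 m from the base axis. Payload 6.8 kg.
Tool frame: the origin (TCP) lies at the very end of the fingers, on their centre line; the grasp point (between the pads) lies 19 mm behind it; z points along the fingers, y is the direction in which the jaws open and shut (so a half turn about z gives the same grasp; the last joint's range is limited). The gripper opens to 85 mm and grips with 20 to 120 N. Pads are 22 mm wide; open, the fingers measure 114 mm over their backs; the gripper's body (76 mm by 85 mm) begins 54 mm behind the grasp point. The pads swing forward as they close: fully open they stand 13 mm farther back than shut.
Start: joints at [-1.222, 0.477, 0.022, 1.555, -0.011, 1.109, -0.083], TCP at [0.298, 0.606, 0.231] pointing down, gripper open.
Joint ranges: [-2.96, 2.96], [-0.34, 2.1], [-1.41, 1.46], [0.24, 2.44], [-1.37, 4.51], [0.17, 1.92], [-2.96, 2.96]. Speed limits (rad/s): [2.39, 2.39, 3.14, 3.14, 3.14, 3.14, 3.14].

### API

Orientations are given as a rotation vector (axis times angle).
In Python, from bench import monitor, viewer, job gives the robot as it stands. The module is installed in compiled form; this text tells all that it offers.
- The arm moves only by the tool drive_tool, never from a script. Its argument "commands" is a list of rows, each an object with "linear": the shift along the tool's x, y, z in m, a list of three; "dr": the turn, a rotation vector about the tool's x, y, z in degrees, a list of three; "jaw": the closure, from 0 (fully open) to 1 (shut). A call has 1 to 8 rows; each row shifts and turns the pose as measured when the row begins, along the tool's axes as they then stand; what a row does not reach is not made up. A row lasts 1/8 s, in which the tool goes at most 62.5 mm and 10.7 degrees, less where a joint would pass 70% of its speed; a pose out of reach is approached as far as the arm can. A call is refused whole if a number of a shift passes 0.0625 or a number of a turn 10.7, either way. A call with a gripper value outside its range is refused whole. The fingers move at their own pace and stop on an object; "force" is the grip in N (left out, the last holds). Time passes only in rows, so rows that do not move let the fingers close. It gives the time, the measured TCP pose, the force and the opening at its end, in the units of the state.
- monitor.get_obs(): the state, without advancing time (a new reading comes with each control period).
- viewer.grab_frame(name): name is "scene" or "top"; returns the picture (384x512x3 uint8, red, green, blue); there is no depth.
- viewer.calibration(name): a dict with "K" (3x3 intrinsics, pixels), "R" (3x3) and "t" (3): a world point X has camera coordinates R X + t. Camera axes: x right, y down, z forward; pixel columns grow to the right and rows downward; lengths in m; the calibration is good to about 2 mm. A picture is of the moment at which its call begins. calibration takes no time and is no camera call.
- job.hand_in(): hands the job in, once; it reports no verdict.
The state is a dict: "clock": time; "joints": joint angles; "qvel": joint speeds; "tau": joint torques, N m; "tcp_pos": TCP position; "orientation": TCP orientation; "contact_force": force on the tool from outside, world axes, zero at the start; "moment": the same for the moment, N m; "grip_width": finger opening in m.
Only numpy, scipy, OpenCV 4.12 (cv2) and the standard library are available. Lean on these libraries where they do the work, as an engineer would, in place of code of your own. Each camera call takes 0.05 s, during which the arm holds its last target.

## Working session

There is one attempt and no reset: what is moved stays moved. The work goes in short steps, Python scripts to look and compute and a tool call to move; the robot and the scene stay as the last step left them, time stands still between calls to the robot, and variables do not carry over. Pictures are saved under pics/ and viewed, and the job is handed in when it is done.

Besides the shell and the picture viewer there is one more tool, called after ">>>" as a command line: name --argument value ..., lists and objects as JSON in quotes. drive_tool: Moves the arm, as the interface text tells. Its arguments: {"type":"object","properties":{"commands":{"type":"array"},"force":{"type":"number"}},"required":["commands"]}

```bash
mkdir -p pics; python3 - <<'E'
from bench import monitor, viewer, job
import cv2,numpy as np
o=monitor.get_obs()
print({k:np.round(v,3) for k,v in o.items()})
for n in ["scene","top"]:
    f=viewer.grab_frame(n); cv2.imwrite(f"pics/{n}0.png",f[:,:,::-1])
    c=viewer.calibration(n); print(n,c)
E
```

```text
{'clock': np.float64(0.0), 'joints': array([-1.222,  0.478,  0.022,  1.556, -0.011,  1.109, -0.083]), 'qvel': array([-0.001, -0.   , -0.002,  0.001,  0.001,  0.001,  0.   ]), 'tau': array([ 1.0000e-03, -5.9646e+01,  1.6080e+00, -2.8119e+01,  1.3000e-02,
        1.0000e-02,  0.0000e+00]), 'tcp_pos': array([0.297, 0.605, 0.23 ]), 'orientation': array([-7.11e-01, -3.06e+00,  3.00e-03]), 'contact_force': array([-0.529,  0.76 , -1.087]), 'moment': array([-0.006, -0.008, -0.022]), 'grip_width': np.float64(0.085)}
scene {'K': array([[399.3542273 ,   0.        , 256.32560513],
       [  0.        , 399.3542273 , 194.84739757],
       [  0.        ,   0.        ,   1.        ]]), 'R': array([[-0.28981002,  0.95708065, -0.00260592],
       [ 0.79538139,  0.23933027, -0.55685677],
       [-0.53233316, -0.16345537, -0.83060445]]), 't': array([ 0.14053343, -0.39429331,  1.56637284])}
top {'K': array([[451.0713202 ,   0.        , 253.59017204],
       [  0.        , 451.0713202 , 195.10799089],
       [  0.        ,   0.        ,   1.        ]]), 'R': array([[-0.13412831, -0.99096129, -0.00230606],
       [-0.96578665,  0.1312414 , -0.223678  ],
       [ 0.22195889, -0.02777439, -0.97466037]]), 't': array([0.05880093, 0.5667175 , 1.00886227])}
```

View pics/scene0.png

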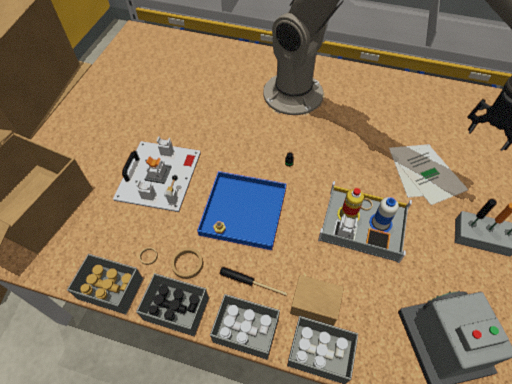

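View pics/top0.png

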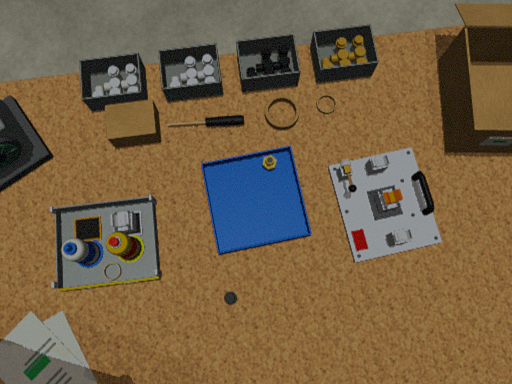

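The scene view shows the rack on the right at about (365,225), the blue tray at (243,210) and the fixture at (158,175). In the top view the rack is at (107,243), the bottle cap at (75,250), the can head at (122,243), the orange mat at (88,228), the fitting at (269,162) and the seat at (385,202). Next I'll enlarge these areas.

```bash
python3 - <<'E'
import cv2,numpy as np
f=cv2.imread("pics/top0.png")
def crop(f,x0,y0,w,h,s,n):
    c=cv2.resize(f[y0:y0+h,x0:x0+w],None,fx=s,fy=s,interpolation=cv2.INTER_CUBIC)
    for i in range(0,w,10):
        cv2.putText(c,str(x0+i),(i*s,8),0,.3,(255,255,255),1); cv2.line(c,(i*s,10),(i*s,14),(255,255,255),1)
    for i in range(0,h,10):
        cv2.putText(c,str(y0+i),(0,i*s+4),0,.3,(255,255,255),1)
    cv2.imwrite(n,c)
crop(f,45,190,125,100,6,"pics/rack_t.png")
crop(f,320,140,130,98,6,"pics/fix_t.png")
g=cv2.imread("pics/scene0.png")
crop(g,315,170,105,95,6,"pics/rack_s.png")
crop(g,110,130,100,85,6,"pics/fix_s.png")
E
```

```text
(no output)
```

View pics/rack_t.png

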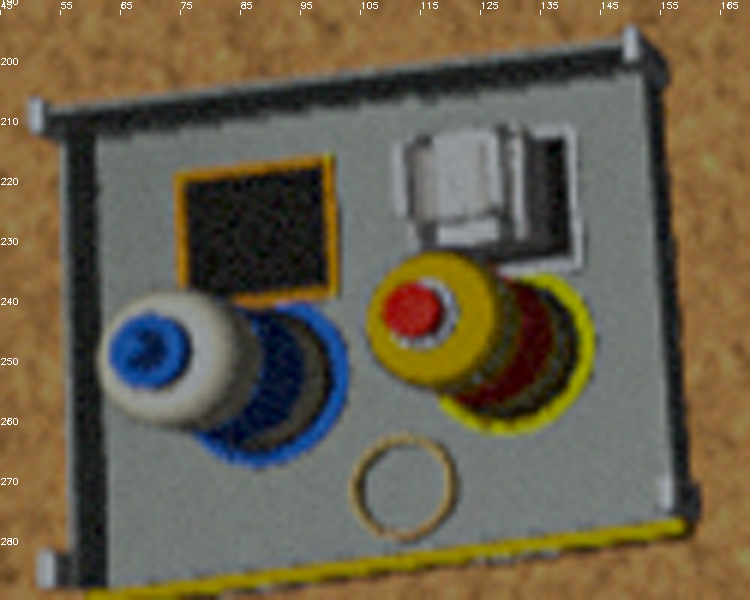

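View pics/fix_t.png

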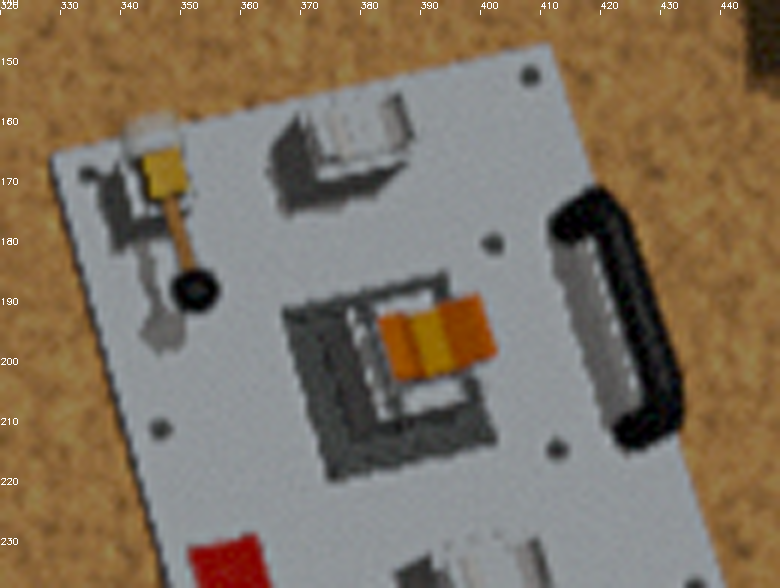

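View pics/rack_s.png

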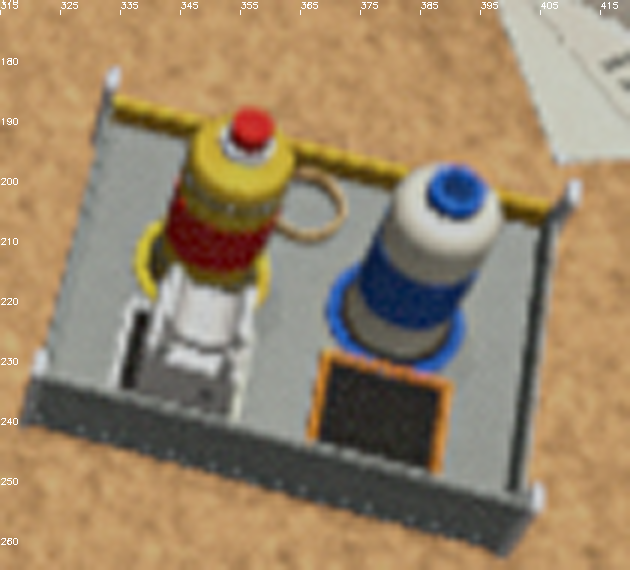

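View pics/fix_s.png

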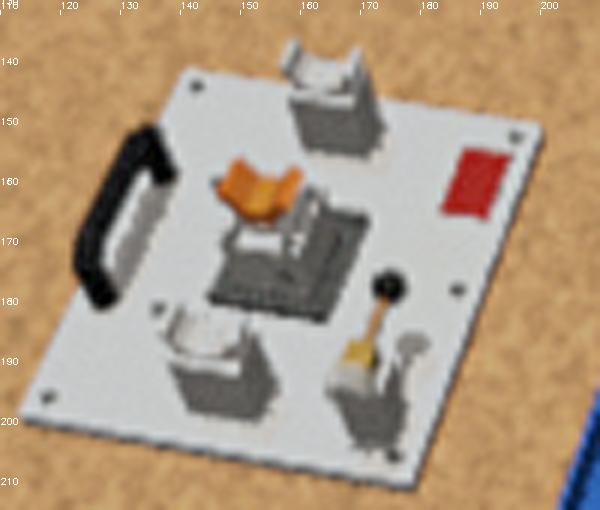

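```bash
cat > h.py <<'E'
import numpy as np,cv2
from bench import viewer
C={n:viewer.calibration(n) for n in("scene","top")}
def ray(n,p,z):
    c=C[n];R,t=c["R"],c["t"]
    o=-R.T@t; d=R.T@np.linalg.solve(c["K"],[p[0],p[1],1.])
    return o+d*(z-o[2])/d[2]
def proj(n,X):
    c=C[n];q=c["K"]@(c["R"]@np.asarray(X,float)+c["t"]);return q[:2]/q[2]
def cr(x0,y0,pts,s=6): return [((u+.5)/s-.5+x0,(v+.5)/s-.5+y0) for u,v in pts]
def quad(n,pts,z):
    P=np.array([ray(n,p,z) for p in pts])[:,:2]; return P
E
python3 - <<'E'
from h import *
np.set_printoptions(precision=4,suppress=True)
def rep(n,name,pts,z):
    P=quad(n,pts,z); print(name,P.mean(0),"sides",[round(float(np.linalg.norm(P[i]-P[i-1])),4) for i in range(len(P))],"ang",[round(float(np.degrees(np.arctan2(*(P[i]-P[i-1])[::-1]))),1) for i in range(len(P))]);print(P.tolist())
rep("top","vee mat",cr(45,190,[(177,173),(332,155),(340,297),(185,312)]),.010)
rep("scene","vee mat s",cr(315,170,[(323,352),(452,380),(438,475),(308,440)]),.010)
rep("top","white",cr(45,190,[(393,145),(577,122),(583,265),]),.010)
rep("top","seat",cr(320,140,[(283,310),(447,272),(497,440),(330,482)]),.019)
rep("scene","seat s",cr(110,130,[(208,298),(325,322),(370,213),]),.019)
rep("top","rack post",cr(45,190,[(38,115),(630,40),(670,490),(48,570)]),.058)
f=cv2.imread("pics/top0.png");g=cv2.imread("pics/scene0.png")
for n,im in(("top",f),("scene",g)):
    h=cv2.cvtColor(im,cv2.COLOR_BGR2HSV)
    m=cv2.inRange(h,(100,150,50),(130,255,255))
    cs,_=cv2.findContours(m,0,1)
    c=max(cs,key=cv2.contourArea); b=cv2.boxPoints(cv2.minAreaRect(c)); print(n,b.tolist())
    ap=cv2.approxPolyDP(c,8,True)[:,0]
    rep(n,"tray",ap.tolist(),.032)
E
```

```text
vee mat [0.5531 0.3968] sides [0.0581, 0.0639, 0.0594, 0.0631] ang [0.6, -91.0, 179.8, 87.9]
[[0.5830063210795327, 0.42881814549133673], [0.5819460500740093, 0.36495785554057725], [0.5225606307526222, 0.3651662340201333], [0.5249186098806315, 0.42821712258304045]]
vee mat s [0.5458 0.4009] sides [0.0522, 0.0647, 0.0556, 0.0641] ang [179.8, 92.3, -0.7, -90.7]
[[0.5201613278378983, 0.3687484724996828], [0.5175378892086389, 0.4334239544070354], [0.5731410689305275, 0.4327373554715528], [0.5723737390777572, 0.36861013744928117]]
white [0.5624 0.2897] sides [0.0955, 0.0762, 0.0599] ang [50.7, -90.4, 177.8]
[[0.5827538039297605, 0.33969959330795474], [0.5821790390559923, 0.2635069067217398], [0.5223391936213511, 0.26575955957653485]]
seat [ 0.5186 -0.3373] sides [0.0738, 0.0709, 0.0727, 0.0716] ang [4.1, -84.5, -175.4, 96.4]
[[0.551664457167049, -0.29919038100367695], [0.5584552817170028, -0.36975365172121005], [0.4860290613438222, -0.3756178530704369], [0.47809205484112505, -0.30449857289917437]]
seat s [ 0.5262 -0.3214] sides [0.101, 0.0683, 0.0769] ang [-37.4, 93.0, -174.9]
[[0.55416612
[... 562 characters left out ...]
 0.5692 -0.0218] sides [0.227, 0.2247, 0.2284, 0.2227] ang [3.5, 93.7, -176.0, -85.9]
[[0.6900587971316847, -0.12653629951561676], [0.675562384135874, 0.09765634602158307], [0.4476778492123808, 0.08183846506948708], [0.4634981480437681, -0.14032779726383038]]
scene [[196.94602966308594, 234.17420959472656], [210.26771545410156, 168.7767791748047], [285.44451904296875, 184.09056091308594], [272.12286376953125, 249.4879913330078]]
tray [ 0.5742 -0.0158] sides [0.224, 0.2347, 0.2157, 0.2371] ang [-85.8, 6.0, 93.6, -176.0]
[[0.46501839017229074, -0.13777313702388688], [0.6984452845510316, -0.11320838183355264], [0.6849181035805522, 0.10209653994574903], [0.4484218938288581, 0.08559656114763478]]
```

```bash
cat >> h.py <<'E'
def tri(p,q):
    # top pixel p, scene pixel q -> closest point, gap
    A=[];
    o1,o2=[-C[n]["R"].T@C[n]["t"] for n in("top","scene")]
    d1,d2=[(lambda d:d/np.linalg.norm(d))(C[n]["R"].T@np.linalg.solve(C[n]["K"],[x[0],x[1],1.])) for n,x in(("top",p),("scene",q))]
    s=np.linalg.lstsq(np.c_[d1,-d2],o2-o1,rcond=None)[0]
    a,b=o1+s[0]*d1,o2+s[1]*d2
    return (a+b)/2,np.linalg.norm(a-b)
def circ(P):
    P=np.asarray(P);s=np.linalg.lstsq(np.c_[2*P,np.ones(len(P))],(P**2).sum(1),rcond=None)[0]
    return s[:2],np.sqrt(s[2]+s[0]**2+s[1]**2)
E
python3 - <<'E'
from h import *
np.set_printoptions(precision=4,suppress=True)
im={n:cv2.imread(f"pics/{n}0.png") for n in("top","scene")}
# caps
print("bottle cap",tri(cr(45,190,[(150,352)])[0],cr(315,170,[(457,190)])[0]))
print("can head",tri(cr(45,190,[(413,310)])[0],cr(315,170,[(252,128)])[0]))
# rims: outer edge points picked
B=cr(45,190,[(347,370),(343,400),(330,428),(305,453),(270,467),(240,465),(315,315),(338,340)])
print("blue rim",circ(quad("top",B,.010)))
Y=cr(45,190,[(593,345),(588,370),(575,395),(550,420),(515,433),(480,428),(450,412),(570,290),(585,310)])
print("yel rim",circ(quad("top",Y,.010)))
B=cr(315,170,[(327,312),(333,290),(345,272),(335,335),(355,355),(440,368),(460,340),(465,320)])
print("blue s",circ(quad("scene",B,.010)))
Y=cr(315,170,[(135,260),(140,240),(150,225),(140,283),(155,303),(265,298),(271,270)])
print("yel s",circ(quad("scene",Y,.010)))
# fitting
h=cv2.cvtColor(im["top"],cv2.COLOR_BGR2HSV);m=cv2.inRange(h,(15,120,90),(35,255,255))[150:175,258:282]
M=cv2.moments(m,True);p=(M['m10']/M['m00']+258,M['m01']/M['m00']+150);print("fit",p,ray("top",p,.03))
# tray frame
# V block: orange cradle corners in top at z ~ .017+.070
V=cr(320,140,[(378,318),(480,293),(497,357),(393,382)])
P=quad("top",V,.087);print("V",P.mean(0));print(P)
S=cr(110,130,[(228,165),(298,172)])
# round block cradle: top-view corners
Rn=cr(45,190,[(415,135),(520,122),(527,222),(425,232)])
P=quad("top",Rn,.075);print("R",P.mean(0));print(P)
E
```

```text
bottle cap (array([0.4905, 0.3979, 0.1306]), np.float64(0.003976659414836243))
can head (array([0.4911, 0.2989, 0.1418]), np.float64(0.00354520028069834))
blue rim (array([0.4915, 0.3979]), np.float64(0.03359203904784418))
yel rim (array([0.492 , 0.2982]), np.float64(0.033719546197802104))
blue s (array([0.4882, 0.4017]), np.float64(0.03439321818887541))
yel s (array([0.4872, 0.3017]), np.float64(0.03523955311161789))
fit (268.83809523809526, 162.05714285714285) [ 0.6561 -0.068   0.03  ]
V [ 0.5192 -0.3368]
[[ 0.5298 -0.3157]
 [ 0.5343 -0.357 ]
 [ 0.5084 -0.3582]
 [ 0.5041 -0.3164]]
R [0.5509 0.2909]
[[0.5707 0.3116]
 [0.5703 0.2707]
 [0.5307 0.2709]
 [0.5321 0.3102]]
```

```bash
cat > plan.py <<'E'
import sys,numpy as np
from scipy.spatial.transform import Rotation as Ro
from bench import monitor
# usage: plan.py x y z yawdeg(tool y axis world angle, tool straight down) [jaw] [maxstep]
def plan(x,y,z,yaw,jaw,step=.055,verbose=True):
    o=monitor.get_obs();p=np.array(o["tcp_pos"]);R=Ro.from_rotvec(o["orientation"])
    a=np.radians(yaw); ty=np.array([np.cos(a),np.sin(a),0]);tz=np.array([0,0,-1.]);tx=np.cross(ty,tz)
    T=Ro.from_matrix(np.c_[tx,ty,tz]); e=(R.inv()*T).as_rotvec(); tgt=np.array([x,y,z])
    n=max(1,int(np.ceil(np.linalg.norm(tgt-p)/step)),int(np.ceil(np.degrees(np.abs(e)).max()/9.5)))
    print("clock",round(float(o["clock"]),2),"at",np.round(p,4),"d",np.round((tgt-p)*1000,1),"rot",np.round(np.degrees(e),1),"rows",n,"w",round(float(o["grip_width"]),4),"F",np.round(o["contact_force"],1))
    for i in range(n):
        l=R.inv().apply((tgt-p)/n); 
        print('{"linear":[%.3f,%.3f,%.3f],"dr":[%.1f,%.1f,%.1f],"jaw":%g},'%(*l,*np.degrees(e)/n,jaw))
        R=R*Ro.from_rotvec(e/n)
if __name__=="__main__":
    v=list(map(float,sys.argv[1:])); plan(*v)
E
python3 plan.py .491 .399 .22 90 0
```

```text
clock 0.1 at [0.2975 0.6053 0.2304] d [ 193.5 -206.3  -10.4] rot [ -0.1  -0.  -26.2] rows 6 w 0.0852 F [ 0.5 -0.7 -0.7]
{"linear":[-0.044,-0.017,0.002],"dr":[-0.0,-0.0,-4.4],"jaw":0},
{"linear":[-0.043,-0.020,0.002],"dr":[-0.0,-0.0,-4.4],"jaw":0},
{"linear":[-0.041,-0.023,0.002],"dr":[-0.0,-0.0,-4.4],"jaw":0},
{"linear":[-0.039,-0.026,0.002],"dr":[-0.0,-0.0,-4.4],"jaw":0},
{"linear":[-0.037,-0.029,0.002],"dr":[-0.0,-0.0,-4.4],"jaw":0},
{"linear":[-0.035,-0.032,0.002],"dr":[-0.0,-0.0,-4.4],"jaw":0},
```

>>> drive_tool --commands '[{"linear": [-0.044,-0.017,0.002],"dr": [0,0,-4.4],"jaw": 0},{"linear": [-0.043,-0.02,0.002],"dr": [0,0,-4.4],"jaw": 0},{"linear": [-0.041,-0.023,0.002],"dr": [0,0,-4.4],"jaw": 0},{"linear": [-0.039,-0.026,0.002],"dr": [0,0,-4.4],"jaw": 0},{"linear": [-0.037,-0.029,0.002],"dr": [0,0,-4.4],"jaw": 0},{"linear": [-0.035,-0.032,0.002],"dr": [0,0,-4.4],"jaw": 0},{"linear": [0,0,0],"dr": [0,0,0],"jaw": 0}]' --force 40

```text
clock: 0.98
tcp_pos: [0.4965, 0.3931, 0.214]
orientation: [0.034, -3.137, 0.011]
contact_force: [-0.3, 1.1, -0.4]
grip_width: 0.0856
```

```bash
python3 plan.py .491 .399 .078 90 0
```

```text
clock 0.97 at [0.4965 0.3931 0.214 ] d [  -5.5    5.9 -136. ] rot [-0.4 -0.3  1.3] rows 3 w 0.0856 F [-0.3  1.1 -0.4]
{"linear":[0.002,0.002,0.045],"dr":[-0.1,-0.1,0.4],"jaw":0},
{"linear":[0.002,0.002,0.045],"dr":[-0.1,-0.1,0.4],"jaw":0},
{"linear":[0.002,0.002,0.045],"dr":[-0.1,-0.1,0.4],"jaw":0},
```

>>> drive_tool --commands '[{"linear": [0.005,0.006,0.03],"dr": [-0.4,-0.3,1.3],"jaw": 0},{"linear": [0,0,0.02],"dr": [0,0,0],"jaw": 0},{"linear": [0,0,0],"dr": [0,0,0],"jaw": 0}]'

```text
clock: 1.35
tcp_pos: [0.4899, 0.3999, 0.1624]
orientation: [-0.004, -3.141, -0.002]
contact_force: [-0.1, 0.5, 0.3]
grip_width: 0.0855
```

```bash
python3 plan.py .491 .399 .078 90 0 .03
python3 - <<'E'
from h import *
f=viewer.grab_frame("scene");cv2.imwrite("pics/s1.png",cv2.resize(f[120:280,300:440],None,fx=5,fy=5,interpolation=2)[:600,:,::-1])
E
```

```text
clock 1.35 at [0.4899 0.3999 0.1624] d [  1.1  -0.9 -84.4] rot [ 0.1 -0.  -0.2] rows 3 w 0.0855 F [-0.1  0.5  0.3]
{"linear":[-0.000,-0.000,0.028],"dr":[0.0,-0.0,-0.1],"jaw":0},
{"linear":[-0.000,-0.000,0.028],"dr":[0.0,-0.0,-0.1],"jaw":0},
{"linear":[-0.000,-0.000,0.028],"dr":[0.0,-0.0,-0.1],"jaw":0},
```

View pics/s1.png

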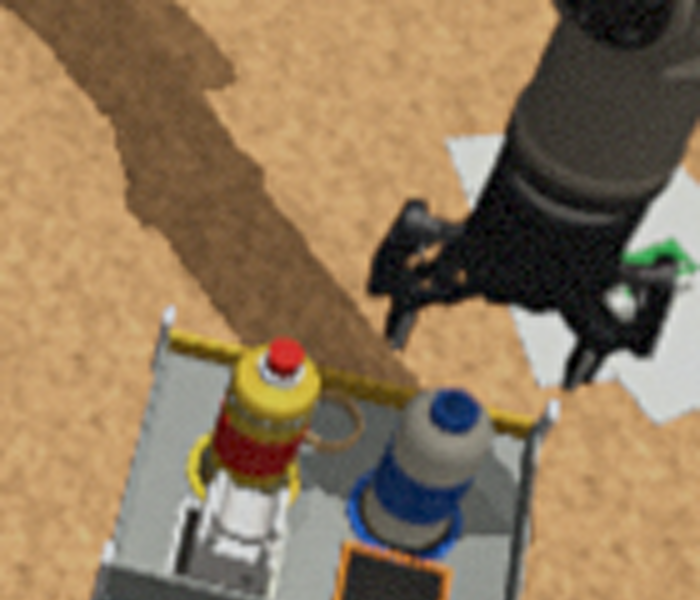

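The gripper stands open above the bottle. The fingertips are at about (379,189) and (415,197) in the scene view, with the bottle between and below them. I'll descend and grip.

>>> drive_tool --commands '[{"linear": [0,0,0.028],"dr": [0,0,0],"jaw": 0},{"linear": [0,0,0.028],"dr": [0,0,0],"jaw": 0},{"linear": [0,0,0.024],"dr": [0,0,0],"jaw": 0},{"linear": [0,0,0],"dr": [0,0,0],"jaw": 0}]'

```text
clock: 1.9
tcp_pos: [0.4914, 0.4051, 0.0865]
orientation: [0.001, 3.136, 0.013]
contact_force: [0.4, 0.3, 1.3]
grip_width: 0.0856
```

```bash
python3 plan.py .491 .399 .078 90 0 .03
python3 - <<'E'
from h import *
for z in(.163,.175):
  a,b=ray("scene",(379,189),z),ray("scene",(415,197),z); print((a+b)/2,np.linalg.norm(a-b))
E
```

```text
clock 1.9 at [0.4914 0.4051 0.0865] d [-0.4 -6.1 -8.5] rot [ 0.5  0.3 -0. ] rows 1 w 0.0856 F [0.4 0.3 1.3]
{"linear":[0.000,-0.006,0.008],"dr":[0.5,0.3,-0.0],"jaw":0},
[0.480884   0.40684637 0.163     ] 0.09833558582406043
[0.49012119 0.40435257 0.175     ] 0.097051325072993
```

>>> drive_tool --commands '[{"linear": [0,-0.006,0.006],"dr": [0.5,0.3,0],"jaw": 0},{"linear": [0,0,0],"dr": [0,0,0],"jaw": 0.2},{"linear": [0,0,0],"dr": [0,0,0],"jaw": 0.6},{"linear": [0,0,0],"dr": [0,0,0],"jaw": 1},{"linear": [0,0,0],"dr": [0,0,0],"jaw": 1},{"linear": [0,0,0],"dr": [0,0,0],"jaw": 1}]'

```text
clock: 2.65
tcp_pos: [0.4931, 0.4006, 0.0844]
orientation: [0.001, 3.138, 0.005]
contact_force: [0.2, 0.4, -2.0]
grip_width: 0.0502
```

```bash
python3 plan.py .491 .399 .078 90 1 .03
```

```text
clock 2.65 at [0.4931 0.4006 0.0844] d [-2.1 -1.6 -6.4] rot [ 0.2  0.2 -0. ] rows 1 w 0.0502 F [ 0.2  0.4 -2. ]
{"linear":[0.002,-0.002,0.006],"dr":[0.2,0.2,-0.0],"jaw":1},
```

>>> drive_tool --commands '[{"linear": [0,0,-0.02],"dr": [0,0,0],"jaw": 1},{"linear": [0,0,-0.04],"dr": [0,0,0],"jaw": 1},{"linear": [0,0,-0.045],"dr": [0,0,0],"jaw": 1},{"linear": [0,0,-0.045],"dr": [0,0,0],"jaw": 1},{"linear": [0,0,-0.02],"dr": [0,0,0],"jaw": 1}]'

```text
clock: 3.28
tcp_pos: [0.4917, 0.3996, 0.2631]
orientation: [0.0, 3.139, 0.004]
contact_force: [0.2, -0.4, -1.6]
grip_width: 0.0509
```

```bash
python3 plan.py .538 .03 .25 90 1 .045
```

```text
clock 3.27 at [0.4917 0.3996 0.2631] d [  46.3 -369.6  -13.1] rot [ 0.1  0.1 -0. ] rows 9 w 0.0509 F [ 0.2 -0.4 -1.6]
{"linear":[-0.005,-0.041,0.001],"dr":[0.0,0.0,-0.0],"jaw":1},
{"linear":[-0.005,-0.041,0.001],"dr":[0.0,0.0,-0.0],"jaw":1},
{"linear":[-0.005,-0.041,0.001],"dr":[0.0,0.0,-0.0],"jaw":1},
{"linear":[-0.005,-0.041,0.001],"dr":[0.0,0.0,-0.0],"jaw":1},
{"linear":[-0.005,-0.041,0.001],"dr":[0.0,0.0,-0.0],"jaw":1},
{"linear":[-0.005,-0.041,0.001],"dr":[0.0,0.0,-0.0],"jaw":1},
{"linear":[-0.005,-0.041,0.001],"dr":[0.0,0.0,-0.0],"jaw":1},
{"linear":[-0.005,-0.041,0.001],"dr":[0.0,0.0,-0.0],"jaw":1},
{"linear":[-0.005,-0.041,0.001],"dr":[0.0,0.0,-0.0],"jaw":1},
```

>>> drive_tool --commands '[{"linear": [-0.005,-0.03,0],"dr": [0,0,0],"jaw": 1},{"linear": [-0.006,-0.048,0],"dr": [0,0,0],"jaw": 1},{"linear": [-0.006,-0.048,0],"dr": [0,0,0],"jaw": 1},{"linear": [-0.006,-0.048,0],"dr": [0,0,0],"jaw": 1},{"linear": [-0.006,-0.048,0.005],"dr": [0,0,0],"jaw": 1},{"linear": [-0.006,-0.048,0.02],"dr": [0,0,0],"jaw": 1},{"linear": [-0.006,-0.04,0.02],"dr": [0,0,0],"jaw": 1},{"linear": [-0.005,-0.025,0.02],"dr": [0,0,0],"jaw": 1}]'

```text
clock: 4.28
tcp_pos: [0.5431, 0.0604, 0.2108]
orientation: [-0.008, 3.119, 0.025]
contact_force: [0.7, -0.2, -2.6]
grip_width: 0.0508
```

```bash
python3 plan.py .538 .03 .12 90 1 .045
python3 - <<'E'
from h import *
f=viewer.grab_frame("top");cv2.imwrite("pics/t2.png",f[:,:,::-1])
E
```

```text
clock 4.28 at [0.5431 0.0604 0.2108] d [ -5.1 -30.4 -90.8] rot [0.9 1.3 0.3] rows 3 w 0.0508 F [ 0.7 -0.2 -2.6]
{"linear":[0.002,-0.011,0.030],"dr":[0.3,0.4,0.1],"jaw":1},
{"linear":[0.002,-0.010,0.030],"dr":[0.3,0.4,0.1],"jaw":1},
{"linear":[0.002,-0.010,0.030],"dr":[0.3,0.4,0.1],"jaw":1},
```

View pics/t2.png

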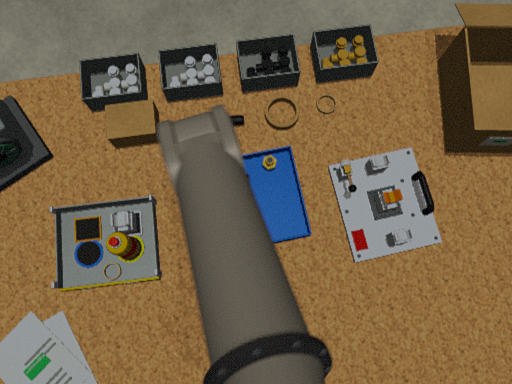

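The arm covers the tray in the top view. In the rack, the empty blue mat is now fully visible at (89,254) and the can hasn't moved.

>>> drive_tool --commands '[{"linear": [0.002,-0.015,0.03],"dr": [0.4,0.6,0.1],"jaw": 1},{"linear": [0.002,-0.012,0.03],"dr": [0.4,0.5,0.1],"jaw": 1},{"linear": [0,-0.003,0.025],"dr": [0,0,0],"jaw": 1},{"linear": [0,0,0],"dr": [0,0,0],"jaw": 1}]'

```text
clock: 4.82
tcp_pos: [0.5409, 0.0257, 0.1258]
orientation: [0.007, 3.137, 0.002]
contact_force: [-0.2, 0.3, -0.7]
grip_width: 0.0507
```

```bash
python3 plan.py .538 .03 .083 90 1 .03
python3 - <<'E'
from h import *
np.set_printoptions(precision=4,suppress=True)
f=cv2.imread("pics/t2.png");h=cv2.cvtColor(f,cv2.COLOR_BGR2HSV)
m=cv2.inRange(h,(100,120,60),(130,255,255))[225:280,60:115]
cs,_=cv2.findContours(m,0,1);c=max(cs,key=cv2.contourArea)[:,0]+[60,225]
print("blue",circ(quad("top",c.tolist(),.010)))
E
```

```text
clock 4.83 at [0.5409 0.0257 0.1258] d [ -2.9   4.3 -42.8] rot [ 0.1  0.3 -0.2] rows 2 w 0.0507 F [-0.2  0.3 -0.7]
{"linear":[0.002,0.002,0.021],"dr":[0.0,0.1,-0.1],"jaw":1},
{"linear":[0.001,0.002,0.021],"dr":[0.0,0.1,-0.1],"jaw":1},
blue (array([0.4928, 0.3984]), np.float64(0.03132307830929054))
```

>>> drive_tool --commands '[{"linear": [0.001,0.002,0.02],"dr": [0,0.1,-0.1],"jaw": 1},{"linear": [0.001,0.002,0.016],"dr": [0,0.1,-0.1],"jaw": 1},{"linear": [0,0,0.005],"dr": [0,0,0],"jaw": 1},{"linear": [0,0,0],"dr": [0,0,0],"jaw": 1}]'

```text
clock: 5.32
tcp_pos: [0.5429, 0.0318, 0.0892]
orientation: [-0.001, 3.133, 0.005]
contact_force: [-0.1, 1.5, -2.5]
grip_width: 0.0509
```

```bash
python3 plan.py .538 .03 .079 90 1 .03
```

```text
clock 5.33 at [0.5429 0.0318 0.0892] d [ -4.9  -1.8 -10.2] rot [0.2 0.5 0. ] rows 1 w 0.0509 F [-0.1  1.5 -2.5]
{"linear":[0.005,-0.002,0.010],"dr":[0.2,0.5,0.0],"jaw":1},
```

>>> drive_tool --commands '[{"linear": [0.003,0,0.006],"dr": [0.2,0.5,0],"jaw": 1},{"linear": [0,0,0.004],"dr": [0,0,0],"jaw": 1},{"linear": [0,0,0],"dr": [0,0,0],"jaw": 1}]'

```text
clock: 5.7
tcp_pos: [0.5406, 0.0319, 0.0797]
orientation: [-0.001, 3.14, -0.0]
contact_force: [0.0, 0.3, -2.0]
grip_width: 0.0506
```

```bash
python3 plan.py .538 .03 .079 90 1 .03
```

```text
clock 5.7 at [0.5406 0.0319 0.0797] d [-2.6 -1.9 -0.7] rot [-0.   0.1  0. ] rows 1 w 0.0506 F [ 0.   0.3 -2. ]
{"linear":[0.003,-0.002,0.001],"dr":[-0.0,0.1,0.0],"jaw":1},
```

>>> drive_tool --commands '[{"linear": [0,0,0.002],"dr": [0,0,0],"jaw": 1},{"linear": [0,0,0],"dr": [0,0,0],"jaw": 1}]'

```text
clock: 5.95
tcp_pos: [0.5413, 0.0319, 0.0783]
orientation: [-0.001, 3.139, 0.0]
contact_force: [-0.1, 0.3, -0.3]
grip_width: 0.0508
```

>>> drive_tool --commands '[{"linear": [0,0,0],"dr": [0,0,0],"jaw": 0.3},{"linear": [0,0,0],"dr": [0,0,0],"jaw": 0},{"linear": [0,0,0],"dr": [0,0,0],"jaw": 0},{"linear": [0,0,0],"dr": [0,0,0],"jaw": 0}]'

```text
clock: 6.45
tcp_pos: [0.5417, 0.0318, 0.0785]
orientation: [-0.0, 3.138, 0.0]
contact_force: [0.2, 0.1, 0.3]
grip_width: 0.0858
```

```bash
python3 plan.py .538 .03 .25 90 0 .045
```

```text
clock 6.45 at [0.5417 0.0318 0.0785] d [ -3.7  -1.8 171.5] rot [0.  0.2 0. ] rows 4 w 0.0858 F [0.2 0.1 0.3]
{"linear":[0.001,-0.000,-0.043],"dr":[0.0,0.1,0.0],"jaw":0},
{"linear":[0.001,-0.000,-0.043],"dr":[0.0,0.1,0.0],"jaw":0},
{"linear":[0.001,-0.000,-0.043],"dr":[0.0,0.1,0.0],"jaw":0},
{"linear":[0.001,-0.000,-0.043],"dr":[0.0,0.1,0.0],"jaw":0},
```

>>> drive_tool --commands '[{"linear": [0,0,-0.03],"dr": [0,0,0],"jaw": 0},{"linear": [0,0,-0.05],"dr": [0,0,0],"jaw": 0},{"linear": [0,0,-0.045],"dr": [0,0,0],"jaw": 0},{"linear": [0.01,0.04,-0.02],"dr": [0,0,0],"jaw": 0},{"linear": [0.01,0.055,0],"dr": [0,0,0],"jaw": 0},{"linear": [0.01,0.055,0],"dr": [0,0,0],"jaw": 0},{"linear": [0.01,0.055,0],"dr": [0,0,0],"jaw": 0},{"linear": [0.006,0.04,0],"dr": [0,0,0],"jaw": 0}]'

```text
clock: 7.45
tcp_pos: [0.496, 0.2795, 0.2291]
orientation: [0.015, 3.136, 0.001]
contact_force: [0.8, 0.2, 0.2]
grip_width: 0.0852
```

```bash
python3 plan.py .4915 .3 .19 90 0 .03
python3 - <<'E'
from h import *
f=viewer.grab_frame("scene");cv2.imwrite("pics/s3.png",f[:,:,::-1])
E
```

```text
clock 7.45 at [0.496  0.2795 0.2291] d [ -4.5  20.5 -39.1] rot [ 0.   0.3 -0.6] rows 2 w 0.0852 F [0.8 0.2 0.2]
{"linear":[0.002,0.010,0.020],"dr":[0.0,0.2,-0.3],"jaw":0},
{"linear":[0.002,0.010,0.020],"dr":[0.0,0.2,-0.3],"jaw":0},
```

View pics/s3.png

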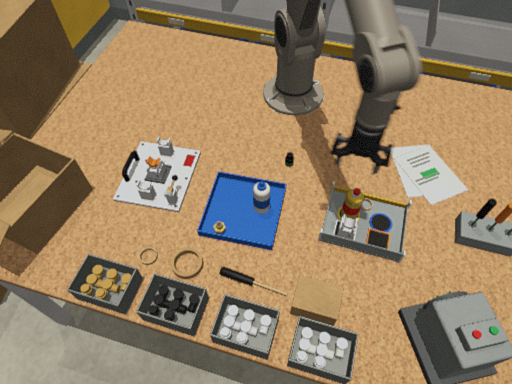

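The bottle stands in the tray at (262,198), and the gripper is nearing the can at (353,203).

>>> drive_tool --commands '[{"linear": [0.003,0.015,0.02],"dr": [0,0.3,-0.6],"jaw": 0},{"linear": [0.001,0.005,0.02],"dr": [0,0,0],"jaw": 0},{"linear": [0,0,0.02],"dr": [0,0,0],"jaw": 0},{"linear": [0,0,0],"dr": [0,0,0],"jaw": 0}]'

```text
clock: 8.0
tcp_pos: [0.4885, 0.3073, 0.1635]
orientation: [0.015, -3.138, -0.004]
contact_force: [0.0, -0.0, 0.2]
grip_width: 0.0857
```

```bash
python3 plan.py .4915 .3 .079 90 0 .03
```

```text
clock 8.0 at [0.4885 0.3073 0.1635] d [  3.   -7.3 -84.5] rot [ 0.1 -0.2  0.6] rows 3 w 0.0857 F [ 0.  -0.   0.2]
{"linear":[-0.001,-0.003,0.028],"dr":[0.0,-0.1,0.2],"jaw":0},
{"linear":[-0.001,-0.002,0.028],"dr":[0.0,-0.1,0.2],"jaw":0},
{"linear":[-0.001,-0.002,0.028],"dr":[0.0,-0.1,0.2],"jaw":0},
```

>>> drive_tool --commands '[{"linear": [-0.003,-0.007,0.006],"dr": [0,-0.2,0.6],"jaw": 0},{"linear": [0,0,0.026],"dr": [0,0,0],"jaw": 0},{"linear": [0,0,0.026],"dr": [0,0,0],"jaw": 0},{"linear": [0,0,0.018],"dr": [0,0,0],"jaw": 0},{"linear": [0,0,0],"dr": [0,0,0],"jaw": 0}]'

```text
clock: 8.62
tcp_pos: [0.4953, 0.2969, 0.087]
orientation: [0.013, 3.137, 0.006]
contact_force: [-0.2, -0.4, 0.0]
grip_width: 0.0854
```

```bash
python3 plan.py .4915 .3 .079 90 0 .03
```

```text
clock 8.62 at [0.4953 0.2969 0.087 ] d [-3.8  3.1 -8. ] rot [ 0.2  0.3 -0.5] rows 1 w 0.0854 F [-0.2 -0.4  0. ]
{"linear":[0.004,0.003,0.008],"dr":[0.2,0.3,-0.5],"jaw":0},
```

>>> drive_tool --commands '[{"linear": [0.004,0.003,0.007],"dr": [0.2,0.3,-0.5],"jaw": 0},{"linear": [0,0,0],"dr": [0,0,0],"jaw": 0},{"linear": [0,0,0],"dr": [0,0,0],"jaw": 0.2},{"linear": [0,0,0],"dr": [0,0,0],"jaw": 0.6},{"linear": [0,0,0],"dr": [0,0,0],"jaw": 1},{"linear": [0,0,0],"dr": [0,0,0],"jaw": 1},{"linear": [0,0,0],"dr": [0,0,0],"jaw": 1}]'

```text
clock: 9.5
tcp_pos: [0.493, 0.3005, 0.0826]
orientation: [0.0, 3.138, 0.004]
contact_force: [-0.0, 0.1, 0.8]
grip_width: 0.0508
```

```bash
python3 plan.py .4915 .3 .24 90 1 .045
```

```text
clock 9.5 at [0.493  0.3005 0.0826] d [ -1.5  -0.5 157.4] rot [ 0.1  0.2 -0. ] rows 4 w 0.0508 F [-0.   0.1  0.8]
{"linear":[0.000,-0.000,-0.039],"dr":[0.0,0.0,-0.0],"jaw":1},
{"linear":[0.000,-0.000,-0.039],"dr":[0.0,0.0,-0.0],"jaw":1},
{"linear":[0.000,-0.000,-0.039],"dr":[0.0,0.0,-0.0],"jaw":1},
{"linear":[0.000,-0.000,-0.039],"dr":[0.0,0.0,-0.0],"jaw":1},
```

>>> drive_tool --commands '[{"linear": [0,0,-0.025],"dr": [0,0,0],"jaw": 1},{"linear": [0,0,-0.045],"dr": [0,0,0],"jaw": 1},{"linear": [0,0,-0.045],"dr": [0,0,0],"jaw": 1},{"linear": [-0.005,-0.03,-0.04],"dr": [0,0,0],"jaw": 1},{"linear": [-0.007,-0.048,-0.01],"dr": [0,0,0],"jaw": 1},{"linear": [-0.007,-0.048,0],"dr": [0,0,0],"jaw": 1},{"linear": [-0.007,-0.048,0],"dr": [0,0,0],"jaw": 1},{"linear": [-0.007,-0.048,0],"dr": [0,0,0],"jaw": 1}]'

```text
clock: 10.5
tcp_pos: [0.523, 0.076, 0.2483]
orientation: [0.017, -3.137, 0.002]
contact_force: [1.4, -0.2, -3.9]
grip_width: 0.0509
```

```bash
python3 plan.py .544 -.07 .24 90 1 .045
```

```text
clock 10.5 at [0.523  0.076  0.2483] d [  21.  -146.    -8.3] rot [-0.1 -0.2  0.6] rows 4 w 0.0509 F [ 1.4 -0.2 -3.9]
{"linear":[-0.005,-0.037,0.002],"dr":[-0.0,-0.1,0.2],"jaw":1},
{"linear":[-0.005,-0.037,0.002],"dr":[-0.0,-0.1,0.2],"jaw":1},
{"linear":[-0.005,-0.037,0.002],"dr":[-0.0,-0.1,0.2],"jaw":1},
{"linear":[-0.005,-0.037,0.002],"dr":[-0.0,-0.1,0.2],"jaw":1},
```

>>> drive_tool --commands '[{"linear": [-0.005,-0.045,0],"dr": [0,-0.1,0.3],"jaw": 1},{"linear": [-0.006,-0.045,0],"dr": [0,-0.1,0.3],"jaw": 1},{"linear": [-0.005,-0.03,0],"dr": [0,0,0],"jaw": 1},{"linear": [-0.003,-0.015,0.01],"dr": [0,0,0],"jaw": 1},{"linear": [0,0,0.02],"dr": [0,0,0],"jaw": 1},{"linear": [0,0,0],"dr": [0,0,0],"jaw": 1}]'

```text
clock: 11.25
tcp_pos: [0.5393, -0.0673, 0.2134]
orientation: [-0.009, -3.134, 0.003]
contact_force: [0.1, 0.6, -3.6]
grip_width: 0.0507
```

```bash
python3 plan.py .544 -.07 .1 90 1 .04
```

```text
clock 11.25 at [ 0.5393 -0.0673  0.2134] d [   4.7   -2.7 -113.4] rot [-0.1 -0.4 -0.3] rows 3 w 0.0507 F [ 0.1  0.6 -3.6]
{"linear":[-0.002,-0.001,0.038],"dr":[-0.0,-0.1,-0.1],"jaw":1},
{"linear":[-0.002,-0.001,0.038],"dr":[-0.0,-0.1,-0.1],"jaw":1},
{"linear":[-0.002,-0.001,0.038],"dr":[-0.0,-0.1,-0.1],"jaw":1},
```

>>> drive_tool --commands '[{"linear": [-0.003,-0.003,0.03],"dr": [0,-0.4,-0.3],"jaw": 1},{"linear": [0,0,0.038],"dr": [0,0,0],"jaw": 1},{"linear": [0,0,0.03],"dr": [0,0,0],"jaw": 1},{"linear": [0,0,0.016],"dr": [0,0,0],"jaw": 1},{"linear": [0,0,0],"dr": [0,0,0],"jaw": 1}]'

```text
clock: 11.88
tcp_pos: [0.5449, -0.0652, 0.0981]
orientation: [-0.011, 3.139, 0.001]
contact_force: [0.4, -0.3, -3.9]
grip_width: 0.0507
```

```bash
python3 plan.py .544 -.07 .077 90 1 .04
```

```text
clock 11.88 at [ 0.5449 -0.0652  0.0981] d [ -0.9  -4.8 -21.1] rot [0.  0.2 0.4] rows 1 w 0.0507 F [ 0.4 -0.3 -3.9]
{"linear":[0.001,-0.005,0.021],"dr":[0.0,0.2,0.4],"jaw":1},
```

>>> drive_tool --commands '[{"linear": [0.001,-0.005,0.01],"dr": [0,0.2,0.4],"jaw": 1},{"linear": [0,0,0.007],"dr": [0,0,0],"jaw": 1},{"linear": [0,0,0],"dr": [0,0,0],"jaw": 1}]'

```text
clock: 12.25
tcp_pos: [0.546, -0.0704, 0.0825]
orientation: [0.001, 3.138, 0.001]
contact_force: [-0.8, -0.0, -2.3]
grip_width: 0.0507
```

```bash
python3 plan.py .544 -.07 .0765 90 1 .04
```

```text
clock 12.25 at [ 0.546  -0.0704  0.0825] d [-2.   0.4 -6. ] rot [ 0.   0.2 -0. ] rows 1 w 0.0507 F [-0.8 -0.  -2.3]
{"linear":[0.002,0.000,0.006],"dr":[0.0,0.2,-0.0],"jaw":1},
```

>>> drive_tool --commands '[{"linear": [0,0,0.005],"dr": [0,0.2,0],"jaw": 1},{"linear": [0,0,0.001],"dr": [0,0,0],"jaw": 1},{"linear": [0,0,0],"dr": [0,0,0],"jaw": 1}]'

```text
clock: 12.62
tcp_pos: [0.5466, -0.0705, 0.0768]
orientation: [0.001, 3.14, 0.001]
contact_force: [0.0, 0.4, -4.6]
grip_width: 0.0509
```

>>> drive_tool --commands '[{"linear": [0,0,0.0015],"dr": [0,0,0],"jaw": 1},{"linear": [0,0,0],"dr": [0,0,0],"jaw": 1}]'

```text
clock: 12.88
tcp_pos: [0.5477, -0.0706, 0.077]
orientation: [0.001, 3.138, 0.001]
contact_force: [-0.0, 0.5, -2.7]
grip_width: 0.0509
```

>>> drive_tool --commands '[{"linear": [0,0,0],"dr": [0,0,0],"jaw": 0.3},{"linear": [0,0,0],"dr": [0,0,0],"jaw": 0},{"linear": [0,0,0],"dr": [0,0,0],"jaw": 0},{"linear": [0,0,0],"dr": [0,0,0],"jaw": 0}]'

```text
clock: 13.38
tcp_pos: [0.5489, -0.0706, 0.0777]
orientation: [0.001, 3.136, 0.001]
contact_force: [0.5, -0.0, 0.0]
grip_width: 0.0855
```

>>> drive_tool --commands '[{"linear": [0,0,-0.03],"dr": [0,0,0],"jaw": 0},{"linear": [0,0,-0.05],"dr": [0,0,0],"jaw": 0},{"linear": [0,0,-0.05],"dr": [0,0,0],"jaw": 0},{"linear": [0,-0.04,-0.02],"dr": [0,0,0],"jaw": 0},{"linear": [0,-0.055,0],"dr": [0,0,0],"jaw": 0},{"linear": [0,-0.055,0],"dr": [0,0,-2],"jaw": 0},{"linear": [0,-0.05,0],"dr": [0,0,-3],"jaw": 0}]'

```text
clock: 14.25
tcp_pos: [0.5522, -0.2701, 0.233]
orientation: [-0.158, 3.13, 0.002]
contact_force: [0.4, 0.2, 0.1]
grip_width: 0.0853
```

```bash
python3 - <<'E'
from h import *
for n in("scene","top"):
  f=viewer.grab_frame(n);cv2.imwrite(f"pics/{n}4.png",f[:,:,::-1])
E
python3 plan.py .519 -.336 .2 95 0 .04
```

```text
clock 14.35 at [ 0.5505 -0.2759  0.233 ] d [-31.5 -60.1 -33. ] rot [-0.2  0.4  0.2] rows 2 w 0.0853 F [-0.7 -1.2 -0. ]
{"linear":[0.019,-0.028,0.016],"dr":[-0.1,0.2,0.1],"jaw":0},
{"linear":[0.018,-0.029,0.016],"dr":[-0.1,0.2,0.1],"jaw":0},
```

View pics/scene4.png

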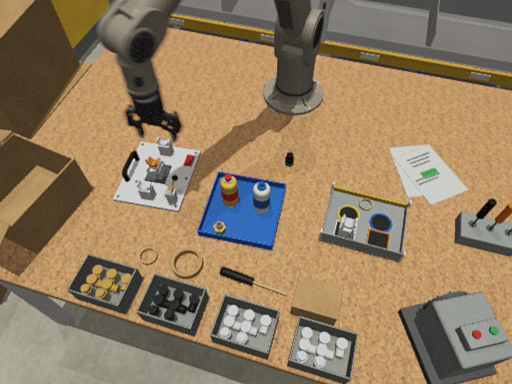

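View pics/top4.png

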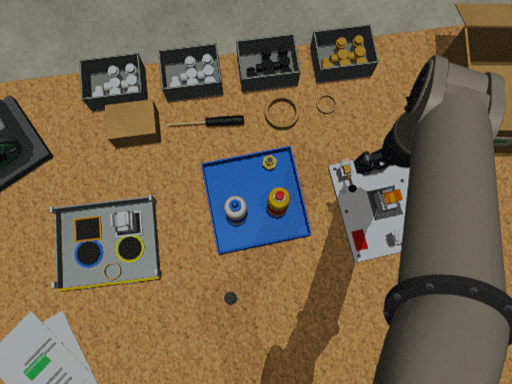

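Both the bottle (top 236,205; scene 262,190) and the can (top 279,198; scene 229,183) stand upright in the tray, and the fitting hasn't moved. With the mats clear, I'll remeasure them. The placed bottle and can also give me a check on each camera's bias.

```bash
python3 - <<'E'
from h import *
np.set_printoptions(precision=4,suppress=True)
im={n:cv2.imread(f"pics/{n}4.png") for n in("top","scene")}
hs={n:cv2.cvtColor(im[n],cv2.COLOR_BGR2HSV) for n in im}
def cen(n,lo,hi,x0,y0,x1,y1):
    m=cv2.inRange(hs[n],lo,hi)[y0:y1,x0:x1]; 
    cs,_=cv2.findContours(m,0,1);c=max(cs,key=cv2.contourArea)[:,0]+[x0,y0]; (u,v),r=cv2.minEnclosingCircle(c);return c,(u,v),r
R1,R2=(0,150,110),(6,255,255)
# can red head
for n,b in(("top",(265,182,292,212)),("scene",(218,170,242,184))):
    c,p,r=cen(n,R1,R2,*b);print(n,"can head",p,r,ray(n,p,.136))
for n,b in(("top",(225,195,246,212)),("scene",(252,178,272,192))):
    c,p,r=cen(n,(100,140,90),(125,255,255),*b);print(n,"bottle cap",p,r,ray(n,p,.136))
for n,b in(("top",(70,235,108,272)),("scene",(366,208,396,236))):
    c,p,r=cen(n,(100,120,60),(130,255,255),*b);print(n,"blue mat",p,r,circ(quad(n,c.tolist(),.010)))
for n,b in(("top",(110,232,150,268)),("scene",(330,200,362,230))):
    c,p,r=cen(n,(22,120,90),(35,255,255),*b);print(n,"yel mat",p,r,circ(quad(n,c.tolist(),.010)))
for n,b in(("top",(70,210,106,245)),("scene",(360,222,396,252))):
    c,p,r=cen(n,(8,150,110),(22,255,255),*b);box=cv2.minAreaRect(c);bx=cv2.boxPoints(box);P=quad(n,bx.tolist(),.010);print(n,"vee mat",P.mean(0),[np.linalg.norm(P[i]-P[i-1]) for i in range(4)],box[0]);print(P)
def crop(f,x0,y0,w,h,s,n): cv2.imwrite(n,cv2.resize(f[y0:y0+h,x0:x0+w],None,fx=s,fy=s,interpolation=cv2.INTER_CUBIC))
crop(im["top"],45,190,125,100,6,"pics/rack_t4.png");crop(im["scene"],315,180,105,80,7,"pics/rack_s4.png")
E
```

```text
top can head (279.0, 195.0) 4.242740631103516 [ 0.5458 -0.0717  0.136 ]
scene can head (227.5, 177.0) 2.6926822662353516 [ 0.5459 -0.0697  0.136 ]
top bottle cap (234.63636779785156, 205.0) 5.72448205947876 [0.5366 0.0286 0.136 ]
scene bottle cap (261.34783935546875, 184.2608642578125) 5.018956661224365 [0.5424 0.033  0.136 ]
top blue mat (88.20731353759766, 252.7926788330078) 14.709915161132812 (array([0.4927, 0.3984]), np.float64(0.03119116940759557))
scene blue mat (380.5, 222.0) 11.236202239990234 (array([0.4885, 0.4011]), np.float64(0.030754149042370404))
top yel mat (129.5, 248.0) 14.603181838989258 (array([0.4918, 0.2984]), np.float64(0.03133173152320549))
scene yel mat (348.1153869628906, 214.65383911132812) 11.134697914123535 (array([0.4877, 0.3012]), np.float64(0.031281689591651576))
top vee mat [0.5534 0.3996] [np.float64(0.059643755464517244), np.float64(0.06121947816793547), np.float64(0.05963499681418958), np.float64(0.06050052880326155)] (86.51174926757812, 228.65292358398438)
[[0.585  0.4309]
 [0.5815 0.3698]
 [0.5219 0.3687]
 [0.5254 0.4291]]
scene vee mat [0.5427 0.4004] [np.float64(0.06523678491696862), np.float64(0.051917820022398885), np.float64(0.06667156810619275), np.float64(0.05161477957762655)] (377.9302062988281, 237.29290771484375)
[[0.5693 0.366 ]
 [0.5175 0.3689]
 [0.5164 0.4356]
 [0.5678 0.4312]]
```

View pics/rack_t4.png

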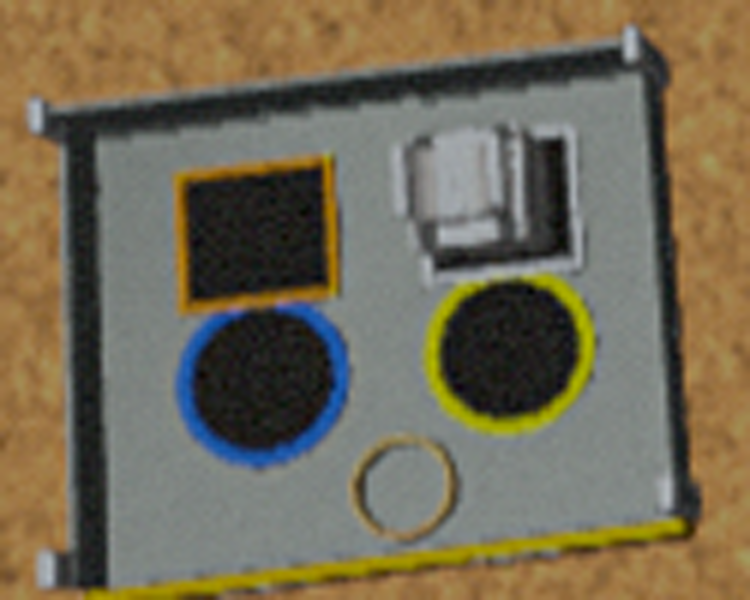

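View pics/rack_s4.png

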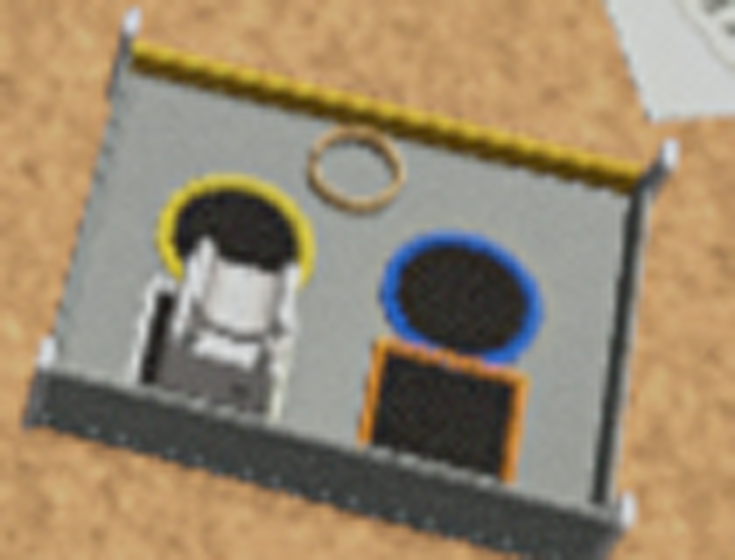

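```bash
python3 - <<'E'
from h import *
np.set_printoptions(precision=4,suppress=True)
im={n:cv2.imread(f"pics/{n}0.png") for n in("top","scene")}
for n,b,z in(("top",(375,180,410,212),.083),("scene",(143,153,165,168),.083)):
    h=cv2.cvtColor(im[n],cv2.COLOR_BGR2HSV)
    m=cv2.inRange(h,(5,140,80),(25,255,255))[b[1]:b[3],b[0]:b[2]]
    M=cv2.moments(m,True);p=(M['m10']/M['m00']+b[0],M['m01']/M['m00']+b[1]);print(n,p,M['m00'],ray(n,p,z))
print("clamp ball",tri(cr(320,140,[(195,290)])[0],cr(110,130,[(388,285)])[0]))
print("round cradle s",[ray("scene",p,.075) for p in cr(315,180,[(203,240),(300,268),],7)])
# plate corners/cradle features for seat
print("cradle back(top,s)", tri(cr(320,140,[(360,130)])[0],cr(110,130,[(205,335)])[0]), tri(cr(320,140,[(493,570)])[0],cr(110,130,[(328,72)])[0]))
E
```

```text
top (392.5, 196.10752688172045) 186.0 [ 0.5192 -0.3382  0.083 ]
scene (152.46987951807228, 161.80722891566265) 83.0 [ 0.522  -0.3348  0.083 ]
clamp ball (array([ 0.5527, -0.2492,  0.0746]), np.float64(0.0025885107440245495))
round cradle s [array([0.5334, 0.2828, 0.075 ]), array([0.5352, 0.3239, 0.075 ])]
cradle back(top,s) (array([ 0.6088, -0.327 ,  0.0738]), np.float64(0.002108140711826818)) (array([ 0.4276, -0.3405,  0.0764]), np.float64(0.0052476509555973464))
```

>>> drive_tool --commands '[{"linear": [0.019,-0.03,0.016],"dr": [-0.1,0.2,0.2],"jaw": 0},{"linear": [0.013,-0.028,0.016],"dr": [-0.1,0.2,0.2],"jaw": 0},{"linear": [0,0,0],"dr": [0,0,0],"jaw": 0},{"linear": [0,0,0],"dr": [0,0,0],"jaw": 0}]'

```text
clock: 14.85
tcp_pos: [0.5242, -0.3366, 0.1999]
orientation: [-0.132, 3.139, 0.003]
contact_force: [-0.2, 0.5, -0.3]
grip_width: 0.0854
```

```bash
python3 plan.py .519 -.336 .11 94.7 0 .04
```

```text
clock 14.85 at [ 0.5242 -0.3366  0.1999] d [ -5.2   0.6 -89.9] rot [0.1 0.  0.1] rows 3 w 0.0854 F [-0.2  0.5 -0.3]
{"linear":[0.002,0.000,0.030],"dr":[0.0,0.0,0.0],"jaw":0},
{"linear":[0.002,0.000,0.030],"dr":[0.0,0.0,0.0],"jaw":0},
{"linear":[0.002,0.000,0.030],"dr":[0.0,0.0,0.0],"jaw":0},
```

>>> drive_tool --commands '[{"linear": [0.004,0,0.025],"dr": [0,0,0],"jaw": 0},{"linear": [0.001,0,0.03],"dr": [0,0,0],"jaw": 0},{"linear": [0,0,0.03],"dr": [0,0,0],"jaw": 0},{"linear": [0,0,0],"dr": [0,0,0],"jaw": 0}]'

```text
clock: 15.35
tcp_pos: [0.5247, -0.3309, 0.1159]
orientation: [-0.144, 3.132, 0.004]
contact_force: [-0.4, -1.3, 0.8]
grip_width: 0.0853
```

```bash
python3 plan.py .519 -.336 .028 94.7 0 .03
```

```text
clock 15.35 at [ 0.5247 -0.3309  0.1159] d [ -5.7  -5.1 -87.9] rot [0.1 0.4 0.6] rows 3 w 0.0853 F [-0.4 -1.3  0.8]
{"linear":[0.002,-0.002,0.029],"dr":[0.0,0.1,0.2],"jaw":0},
{"linear":[0.002,-0.002,0.029],"dr":[0.0,0.1,0.2],"jaw":0},
{"linear":[0.002,-0.002,0.029],"dr":[0.0,0.1,0.2],"jaw":0},
```

>>> drive_tool --commands '[{"linear": [0.005,-0.005,0.01],"dr": [0.1,0.4,0.6],"jaw": 0},{"linear": [0,0,0.02],"dr": [0,0,0],"jaw": 0},{"linear": [0,0,0.012],"dr": [0,0,0],"jaw": 0},{"linear": [0,0,0],"dr": [0,0,0],"jaw": 0}]'

```text
clock: 15.85
tcp_pos: [0.5226, -0.3364, 0.0743]
orientation: [-0.13, 3.135, -0.002]
contact_force: [-0.2, -0.8, -0.2]
grip_width: 0.0856
```

```bash
python3 plan.py .519 -.336 .028 94.7 0 .03;python3 - <<'E'
from h import *
f=viewer.grab_frame("scene");cv2.imwrite("pics/s5.png",cv2.resize(f[90:230,100:230],None,fx=4,fy=4,interpolation=2)[:,:,::-1])
E
```

```text
clock 15.85 at [ 0.5226 -0.3364  0.0743] d [ -3.6   0.4 -46.3] rot [-0.1  0.2  0. ] rows 2 w 0.0856 F [-0.2 -0.8 -0.2]
{"linear":[0.002,0.000,0.023],"dr":[-0.0,0.1,0.0],"jaw":0},
{"linear":[0.002,0.000,0.023],"dr":[-0.0,0.1,0.0],"jaw":0},
```

View pics/s5.png

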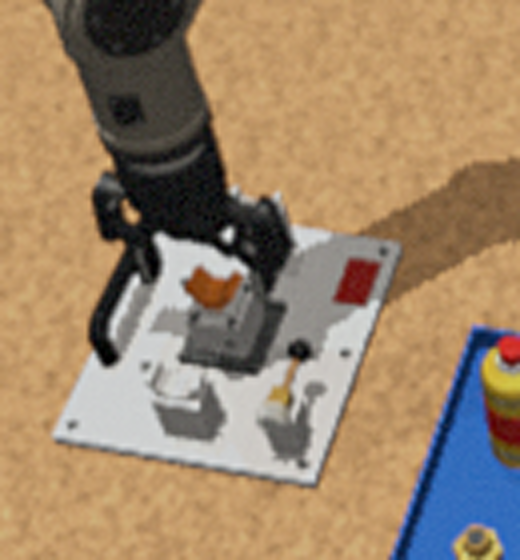

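The open fingers straddle the orange V cradle at (213,288 in the crop), and they clear the handle and the clamp. I'll go lower.

>>> drive_tool --commands '[{"linear": [0.003,0,0.016],"dr": [-0.1,0.2,0],"jaw": 0},{"linear": [0,0,0.016],"dr": [0,0,0],"jaw": 0},{"linear": [0,0,0.005],"dr": [0,0,0],"jaw": 0},{"linear": [0,0,0],"dr": [0,0,0],"jaw": 0}]'

```text
clock: 16.4
tcp_pos: [0.5199, -0.3371, 0.0354]
orientation: [-0.13, 3.138, -0.0]
contact_force: [-0.4, 0.7, -0.2]
grip_width: 0.0853
```

```bash
python3 plan.py .519 -.336 .028 94.7 0 .03
```

```text
clock 16.4 at [ 0.5199 -0.3371  0.0354] d [-0.9  1.1 -7.4] rot [-0.   0.1  0. ] rows 1 w 0.0853 F [-0.4  0.7 -0.2]
{"linear":[0.001,0.001,0.007],"dr":[-0.0,0.1,0.0],"jaw":0},
```

>>> drive_tool --commands '[{"linear": [0.001,0.001,0.007],"dr": [0,0.1,0],"jaw": 0},{"linear": [0,0,0],"dr": [0,0,0],"jaw": 0.2},{"linear": [0,0,0],"dr": [0,0,0],"jaw": 0.6},{"linear": [0,0,0],"dr": [0,0,0],"jaw": 1},{"linear": [0,0,0],"dr": [0,0,0],"jaw": 1},{"linear": [0,0,0],"dr": [0,0,0],"jaw": 1}]' --force 60

```text
clock: 17.15
tcp_pos: [0.5194, -0.3364, 0.0288]
orientation: [-0.13, 3.138, -0.001]
contact_force: [-0.6, -0.4, -0.6]
grip_width: 0.0448
```

```bash
python3 plan.py .519 -.336 .2 94.7 1 .045
```

```text
clock 17.15 at [ 0.5194 -0.3364  0.0288] d [ -0.4   0.4 171.2] rot [-0.1  0.   0. ] rows 4 w 0.0448 F [-0.6 -0.4 -0.6]
{"linear":[0.000,0.000,-0.043],"dr":[-0.0,0.0,0.0],"jaw":1},
{"linear":[0.000,0.000,-0.043],"dr":[-0.0,0.0,0.0],"jaw":1},
{"linear":[0.000,0.000,-0.043],"dr":[-0.0,0.0,0.0],"jaw":1},
{"linear":[0.000,0.000,-0.043],"dr":[-0.0,0.0,0.0],"jaw":1},
```

>>> drive_tool --commands '[{"linear": [0,0,-0.02],"dr": [0,0,0],"jaw": 1},{"linear": [0,0,-0.04],"dr": [0,0,0],"jaw": 1},{"linear": [0,0,-0.05],"dr": [0,0,0],"jaw": 1},{"linear": [0,0,-0.05],"dr": [0,0,0],"jaw": 1},{"linear": [0,0.02,-0.025],"dr": [0,0,0],"jaw": 1},{"linear": [0,0.045,0],"dr": [0,0,1],"jaw": 1},{"linear": [0,0.05,0],"dr": [0,0,2],"jaw": 1},{"linear": [0,0.05,0],"dr": [0,0,2],"jaw": 1}]'

```text
clock: 18.15
tcp_pos: [0.5083, -0.1733, 0.2292]
orientation: [0.029, 3.134, -0.007]
contact_force: [1.1, 1.8, -1.9]
grip_width: 0.045
```

```bash
python3 plan.py .551 .4 .22 89.5 1 .05
python3 - <<'E'
from h import *
f=viewer.grab_frame("top");cv2.imwrite("pics/t6.png",f[:,:,::-1])
f=viewer.grab_frame("scene");cv2.imwrite("pics/s6.png",f[:,:,::-1])
E
```

```text
clock 18.15 at [ 0.5083 -0.1733  0.2292] d [ 42.7 573.3  -9.2] rot [-0.2  0.4 -0.5] rows 12 w 0.045 F [ 1.1  1.8 -1.9]
{"linear":[-0.003,0.048,0.001],"dr":[-0.0,0.0,-0.0],"jaw":1},
{"linear":[-0.003,0.048,0.001],"dr":[-0.0,0.0,-0.0],"jaw":1},
{"linear":[-0.003,0.048,0.001],"dr":[-0.0,0.0,-0.0],"jaw":1},
{"linear":[-0.003,0.048,0.001],"dr":[-0.0,0.0,-0.0],"jaw":1},
{"linear":[-0.003,0.048,0.001],"dr":[-0.0,0.0,-0.0],"jaw":1},
{"linear":[-0.003,0.048,0.001],"dr":[-0.0,0.0,-0.0],"jaw":1},
{"linear":[-0.003,0.048,0.001],"dr":[-0.0,0.0,-0.0],"jaw":1},
{"linear":[-0.003,0.048,0.001],"dr":[-0.0,0.0,-0.0],"jaw":1},
{"linear":[-0.003,0.048,0.001],"dr":[-0.0,0.0,-0.0],"jaw":1},
{"linear":[-0.003,0.048,0.001],"dr":[-0.0,0.0,-0.0],"jaw":1},
{"linear":[-0.003,0.048,0.001],"dr":[-0.0,0.0,-0.0],"jaw":1},
{"linear":[-0.003,0.048,0.001],"dr":[-0.0,0.0,-0.0],"jaw":1},
```

View pics/s6.png

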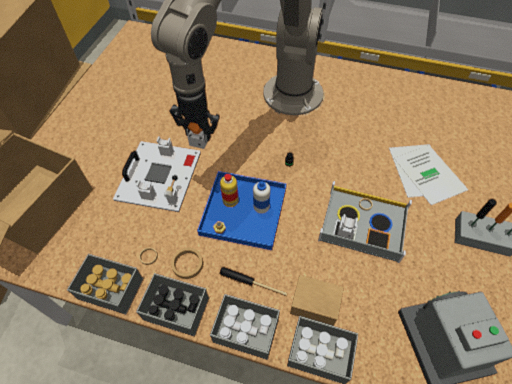

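The V block is in the gripper at (197,133), and the seat at (158,172) is empty and fully visible.

>>> drive_tool --commands '[{"linear": [-0.004,0.05,0],"dr": [0,0,0],"jaw": 1},{"linear": [-0.004,0.05,0],"dr": [0,0,0],"jaw": 1},{"linear": [-0.004,0.05,0],"dr": [0,0,0],"jaw": 1},{"linear": [-0.004,0.05,0],"dr": [0,0,0],"jaw": 1},{"linear": [-0.004,0.05,0],"dr": [0,0,0],"jaw": 1},{"linear": [-0.004,0.05,0],"dr": [0,0,0],"jaw": 1},{"linear": [-0.004,0.05,0],"dr": [0,0,0],"jaw": 1},{"linear": [-0.004,0.05,0],"dr": [0,0,0],"jaw": 1}]'

```text
clock: 19.25
tcp_pos: [0.5479, 0.2343, 0.2385]
orientation: [0.033, 3.124, -0.004]
contact_force: [0.1, 0.5, -1.4]
grip_width: 0.0447
```

```bash
python3 plan.py .551 .4 .22 89.5 1 .05
```

```text
clock 19.25 at [0.5479 0.2343 0.2385] d [  3.1 165.7 -18.5] rot [-0.2  1.  -0.7] rows 4 w 0.0447 F [ 0.1  0.5 -1.4]
{"linear":[0.000,0.041,0.005],"dr":[-0.0,0.3,-0.2],"jaw":1},
{"linear":[0.000,0.041,0.005],"dr":[-0.0,0.3,-0.2],"jaw":1},
{"linear":[-0.000,0.041,0.005],"dr":[-0.0,0.3,-0.2],"jaw":1},
{"linear":[-0.000,0.041,0.005],"dr":[-0.0,0.3,-0.2],"jaw":1},
```

>>> drive_tool --commands '[{"linear": [0,0.05,0.005],"dr": [0,0.3,-0.3],"jaw": 1},{"linear": [0,0.05,0.01],"dr": [0,0.3,-0.2],"jaw": 1},{"linear": [0,0.035,0.015],"dr": [0,0.3,-0.2],"jaw": 1},{"linear": [0,0.02,0.02],"dr": [0,0,0],"jaw": 1},{"linear": [0,0,0.02],"dr": [0,0,0],"jaw": 1},{"linear": [0,0,0],"dr": [0,0,0],"jaw": 1}]'

```text
clock: 20.0
tcp_pos: [0.5519, 0.3933, 0.1697]
orientation: [0.011, 3.136, -0.005]
contact_force: [0.3, -1.2, -1.7]
grip_width: 0.0454
```

```bash
python3 plan.py .551 .4 .09 89.5 1 .04
python3 - <<'E'
from h import *
np.set_printoptions(precision=4,suppress=True)
# seat from t6/s6
for n in("top","scene"):
    f=cv2.imread("pics/t6.png" if n=="top" else "pics/s6.png")
    x0,y0,w,h=(355,170,60,60) if n=="top" else (135,150,50,45)
    g=f[y0:y0+h,x0:x0+w]; cv2.imwrite(f"pics/seat_{n}.png",cv2.resize(g,None,fx=10,fy=10,interpolation=2))
E
```

```text
clock 20.0 at [0.5519 0.3933 0.1697] d [ -0.9   6.7 -79.7] rot [-0.2  0.3  0.1] rows 2 w 0.0454 F [ 0.3 -1.2 -1.7]
{"linear":[0.001,0.003,0.040],"dr":[-0.1,0.2,0.0],"jaw":1},
{"linear":[0.001,0.003,0.040],"dr":[-0.1,0.2,0.0],"jaw":1},
```

View pics/seat_top.png

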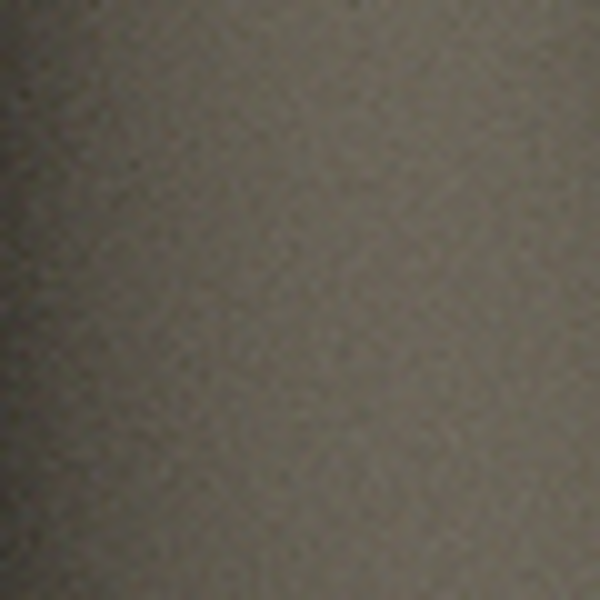

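View pics/seat_scene.png

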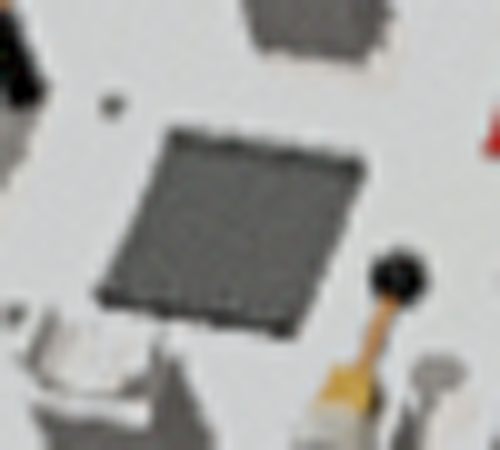

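The scene view shows the whole empty seat, with corners at about (17,13), (36,16), (30,33) and (10,30) in the crop. The top view was still covered by the arm, so I'll take a new top picture now.

```bash
python3 - <<'E'
from h import *
np.set_printoptions(precision=4,suppress=True)
f=viewer.grab_frame("top")[:,:,::-1].copy();cv2.imwrite("pics/t7.png",f)
for n,p,(x0,y0,x1,y1) in(("top","t7",(362,180,408,226)),("scene","s6",(143,160,174,185))):
    g=cv2.imread(f"pics/{p}.png",0)
    s=cv2.resize(g[y0:y1,x0:x1],None,fx=8,fy=8,interpolation=2)
    m=(s<140).astype(np.uint8)*255
    cs,_=cv2.findContours(m,0,1);c=max(cs,key=cv2.contourArea);b=cv2.minAreaRect(c)
    hull=cv2.convexHull(c);ap=cv2.approxPolyDP(hull,12,True)[:,0];
    px=cr(x0,y0,ap.tolist(),8)
    P=quad(n,px,.018);M=cv2.moments(c);cc=cr(x0,y0,[(M['m10']/M['m00'],M['m01']/M['m00'])],8)[0]
    print(n,cv2.contourArea(c)/64,"centroid",ray(n,cc,.018));print(P)
    for i in range(len(P)):
        d=P[i]-P[i-1];print(np.linalg.norm(d),np.degrees(np.arctan2(d[1],d[0])))
E
```

```text
top 912.46875 centroid [ 0.5181 -0.3367  0.018 ]
[[ 0.5609 -0.3699]
 [ 0.4836 -0.3761]
 [ 0.4774 -0.3036]
 [ 0.5538 -0.2984]]
0.07181246662637134 -84.30291719120675
0.07758563339858471 -175.39953727333548
0.07272979561674646 94.87981775215458
0.07657150113395364 3.9048453446307994
scene 383.2578125 centroid [ 0.5166 -0.3334  0.018 ]
[[ 0.4813 -0.3718]
 [ 0.4761 -0.3041]
 [ 0.5501 -0.2966]
 [ 0.5556 -0.364 ]]
0.07469038135046469 -173.96888098231284
0.0678874812993222 94.39140864993317
0.07436640386715174 5.828231101466625
0.06761571188827795 -85.34016297345383
```

>>> drive_tool --commands '[{"linear": [0.001,0.006,0.02],"dr": [-0.2,0.3,0],"jaw": 1},{"linear": [0,0,0.03],"dr": [0,0,0],"jaw": 1},{"linear": [0,0,0.022],"dr": [0,0,0],"jaw": 1},{"linear": [0,0,0],"dr": [0,0,0],"jaw": 1}]'

```text
clock: 20.55
tcp_pos: [0.5543, 0.3967, 0.0971]
orientation: [0.021, 3.137, 0.004]
contact_force: [0.7, 0.8, -1.9]
grip_width: 0.0451
```

```bash
python3 plan.py .551 .4 .06 89.5 1 .04
```

```text
clock 20.55 at [0.5543 0.3967 0.0971] d [ -3.3   3.3 -37.1] rot [ 0.2  0.2 -0.3] rows 1 w 0.0451 F [ 0.7  0.8 -1.9]
{"linear":[0.004,0.003,0.037],"dr":[0.2,0.2,-0.3],"jaw":1},
```

>>> drive_tool --commands '[{"linear": [0.004,0.003,0.02],"dr": [0.2,0.2,-0.3],"jaw": 1},{"linear": [0,0,0.015],"dr": [0,0,0],"jaw": 1},{"linear": [0,0,0],"dr": [0,0,0],"jaw": 1},{"linear": [0,0,0],"dr": [0,0,0],"jaw": 1}]'

```text
clock: 21.05
tcp_pos: [0.5514, 0.4004, 0.0613]
orientation: [0.013, 3.139, 0.001]
contact_force: [-0.9, -0.2, -1.4]
grip_width: 0.0452
```

```bash
python3 plan.py .551 .4 .024 89.5 1 .04
python3 - <<'E'
from h import *
f=viewer.grab_frame("scene");cv2.imwrite("pics/s8.png",cv2.resize(f[120:270,310:430],None,fx=4,fy=4,interpolation=2)[:,:,::-1])
E
```

```text
clock 21.05 at [0.5514 0.4004 0.0613] d [ -0.4  -0.4 -37.3] rot [0.1 0.2 0. ] rows 1 w 0.0452 F [-0.9 -0.2 -1.4]
{"linear":[0.000,-0.000,0.037],"dr":[0.1,0.2,0.0],"jaw":1},
```

View pics/s8.png

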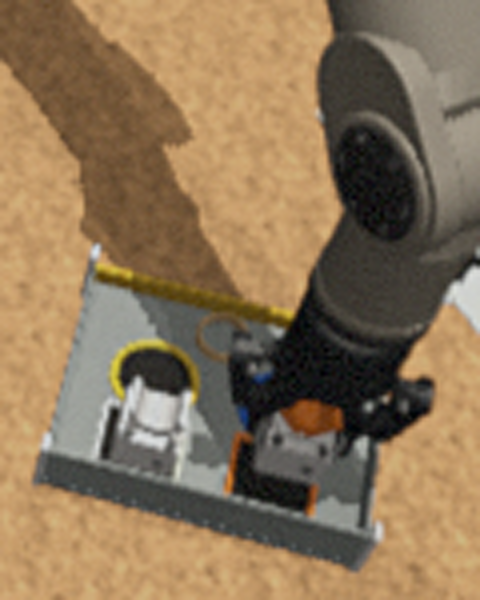

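The V block hangs just over the orange mat at (275,480 in the crop). I'll lower it carefully; the outer finger is near the side wall, so I'll open only part way.

>>> drive_tool --commands '[{"linear": [0,0,0.018],"dr": [0.1,0.2,0],"jaw": 1},{"linear": [0,0,0.012],"dr": [0,0,0],"jaw": 1},{"linear": [0,0,0.003],"dr": [0,0,0],"jaw": 1},{"linear": [0,0,0],"dr": [0,0,0],"jaw": 1}]'

```text
clock: 21.6
tcp_pos: [0.5517, 0.4004, 0.0263]
orientation: [-0.013, -3.141, 0.001]
contact_force: [0.2, -0.0, -2.5]
grip_width: 0.0449
```

```bash
python3 plan.py .551 .4 .0215 89.5 1 .04
```

```text
clock 21.6 at [0.5517 0.4004 0.0263] d [-0.7 -0.4 -4.8] rot [-0. -0.  0.] rows 1 w 0.0449 F [ 0.2 -0.  -2.5]
{"linear":[0.001,-0.000,0.005],"dr":[-0.0,-0.0,0.0],"jaw":1},
```

>>> drive_tool --commands '[{"linear": [0,0,0.004],"dr": [0,0,0],"jaw": 1},{"linear": [0,0,0.001],"dr": [0,0,0],"jaw": 1},{"linear": [0,0,0],"dr": [0,0,0],"jaw": 1}]'

```text
clock: 21.98
tcp_pos: [0.5521, 0.4006, 0.022]
orientation: [0.014, 3.141, -0.0]
contact_force: [0.8, 0.4, -1.9]
grip_width: 0.0448
```

>>> drive_tool --commands '[{"linear": [0,0,0],"dr": [0,0,0],"jaw": 0.35},{"linear": [0,0,0],"dr": [0,0,0],"jaw": 0.25},{"linear": [0,0,0],"dr": [0,0,0],"jaw": 0.25},{"linear": [0,0,0],"dr": [0,0,0],"jaw": 0.25}]'

```text
clock: 22.48
tcp_pos: [0.5532, 0.4016, 0.0234]
orientation: [0.014, 3.139, 0.003]
contact_force: [-0.6, -0.8, -0.4]
grip_width: 0.0641
```

```bash
python3 plan.py .551 .4 .2 89.5 0.25 .04
```

```text
clock 22.48 at [0.5532 0.4016 0.0234] d [ -2.2  -1.6 176.6] rot [0.1 0.1 0. ] rows 5 w 0.0641 F [-0.6 -0.8 -0.4]
{"linear":[0.000,-0.000,-0.035],"dr":[0.0,0.0,0.0],"jaw":0.25},
{"linear":[0.000,-0.000,-0.035],"dr":[0.0,0.0,0.0],"jaw":0.25},
{"linear":[0.000,-0.000,-0.035],"dr":[0.0,0.0,0.0],"jaw":0.25},
{"linear":[0.000,-0.000,-0.035],"dr":[0.0,0.0,0.0],"jaw":0.25},
{"linear":[0.000,-0.000,-0.035],"dr":[0.0,0.0,0.0],"jaw":0.25},
```

>>> drive_tool --commands '[{"linear": [0,0,-0.02],"dr": [0,0,0],"jaw": 0.25},{"linear": [0,0,-0.04],"dr": [0,0,0],"jaw": 0.25},{"linear": [0,0,-0.045],"dr": [0,0,0],"jaw": 0.15},{"linear": [0,-0.02,-0.03],"dr": [0,0,0],"jaw": 0.12},{"linear": [0,-0.045,0],"dr": [0,0,0],"jaw": 0.12},{"linear": [0,-0.03,0],"dr": [0,0,0],"jaw": 0.12},{"linear": [0,0,0],"dr": [0,0,0],"jaw": 0.12}]'

```text
clock: 23.35
tcp_pos: [0.5541, 0.3056, 0.1726]
orientation: [0.012, 3.131, 0.012]
contact_force: [0.2, -0.4, 0.4]
grip_width: 0.075
```

```bash
python3 plan.py .55 .297 .1 89.5 0.12 .04
python3 - <<'E'
from h import *
f=viewer.grab_frame("scene");cv2.imwrite("pics/s9.png",cv2.resize(f[150:270,310:430],None,fx=5,fy=5,interpolation=2)[:,:,::-1]);cv2.imwrite("pics/s9f.png",f[:,:,::-1])
E
```

```text
clock 23.35 at [0.5541 0.3056 0.1726] d [ -4.1  -8.6 -72.6] rot [0.5 0.6 0.1] rows 2 w 0.075 F [ 0.2 -0.4  0.4]
{"linear":[0.002,-0.005,0.036],"dr":[0.2,0.3,0.0],"jaw":0.12},
{"linear":[0.002,-0.004,0.036],"dr":[0.2,0.3,0.0],"jaw":0.12},
```

View pics/s9.png

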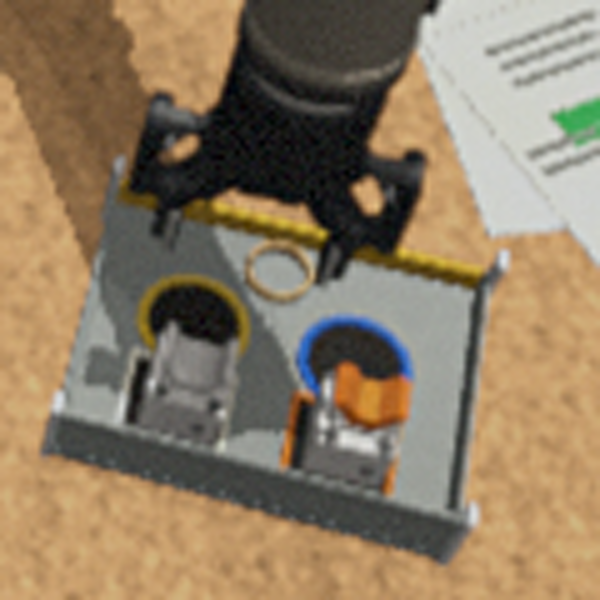

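The V block stands square on the orange mat at (345,440 in the crop). The round block sits centred on its white mat at (185,400), with the gripper nearly above it.

>>> drive_tool --commands '[{"linear": [0.004,-0.007,0.01],"dr": [0.4,0.5,0],"jaw": 0.1},{"linear": [0,0,0.03],"dr": [0,0,0],"jaw": 0.1},{"linear": [0,0,0.025],"dr": [0,0,0],"jaw": 0.1},{"linear": [0,0,0],"dr": [0,0,0],"jaw": 0.1}]'

```text
clock: 23.9
tcp_pos: [0.5478, 0.3053, 0.1052]
orientation: [-0.001, 3.141, 0.006]
contact_force: [-0.3, 0.0, 0.1]
grip_width: 0.0767
```

```bash
python3 plan.py .55 .299 .022 89.5 0.1 .04
python3 - <<'E'
from h import *
f=viewer.grab_frame("scene");cv2.imwrite("pics/s10.png",cv2.resize(f[150:270,310:430],None,fx=5,fy=5,interpolation=2)[:,:,::-1])
E
```

```text
clock 23.9 at [0.5478 0.3053 0.1052] d [  2.2  -6.3 -83.2] rot [0.2 0.  0.5] rows 3 w 0.0767 F [-0.3  0.   0.1]
{"linear":[-0.001,-0.002,0.028],"dr":[0.1,0.0,0.2],"jaw":0.1},
{"linear":[-0.001,-0.002,0.028],"dr":[0.1,0.0,0.2],"jaw":0.1},
{"linear":[-0.001,-0.002,0.028],"dr":[0.1,0.0,0.2],"jaw":0.1},
```

View pics/s10.png

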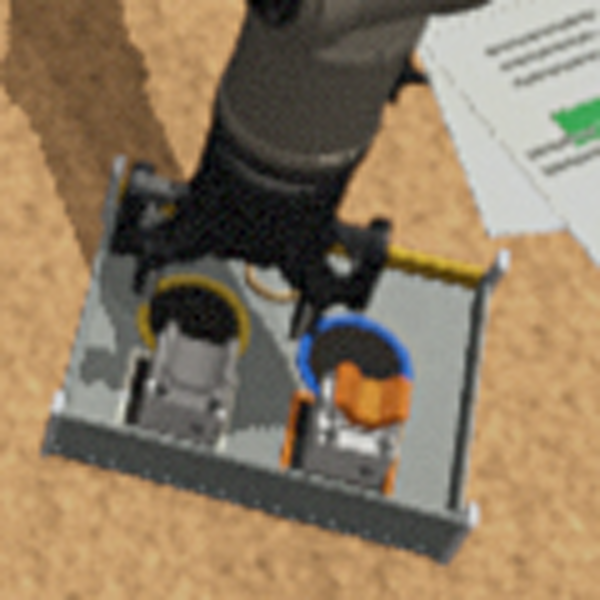

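>>> drive_tool --commands '[{"linear": [-0.002,-0.006,0.005],"dr": [0.2,0,0.4],"jaw": 0.1},{"linear": [0,0,0.016],"dr": [0,0,0],"jaw": 0.1},{"linear": [0,0,0],"dr": [0,0,0],"jaw": 0.1}]'

```text
clock: 24.32
tcp_pos: [0.5516, 0.3007, 0.086]
orientation: [0.01, 3.137, 0.004]
contact_force: [-0.1, 0.2, 0.4]
grip_width: 0.0767
```

```bash
python3 plan.py .55 .299 .022 89.5 0.1 .04
python3 - <<'E'
from h import *
f=viewer.grab_frame("scene");cv2.imwrite("pics/s11.png",cv2.resize(f[150:270,310:430],None,fx=5,fy=5,interpolation=2)[:,:,::-1])
E
```

```text
clock 24.32 at [0.5516 0.3007 0.086 ] d [ -1.6  -1.7 -64. ] rot [0.2 0.2 0.1] rows 2 w 0.0767 F [-0.1  0.2  0.4]
{"linear":[0.001,-0.001,0.032],"dr":[0.1,0.1,0.1],"jaw":0.1},
{"linear":[0.001,-0.001,0.032],"dr":[0.1,0.1,0.1],"jaw":0.1},
```

View pics/s11.png

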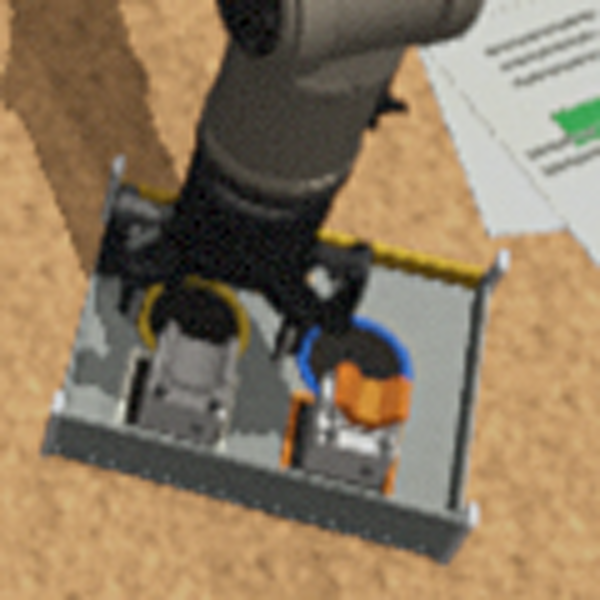

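The fingertips, at (130,310) and (285,355) in the crop, straddle the round cradle with room to spare but sit slightly to the right. I'll shift 2–3 mm to −y and go down.

>>> drive_tool --commands '[{"linear": [0.001,-0.003,0.014],"dr": [0.1,0.1,0],"jaw": 0.1},{"linear": [0,0,0.016],"dr": [0,0,0],"jaw": 0.1},{"linear": [0,0,0.014],"dr": [0,0,0],"jaw": 0.1},{"linear": [0,0,0],"dr": [0,0,0],"jaw": 0.1}]'

```text
clock: 24.88
tcp_pos: [0.5513, 0.2977, 0.0395]
orientation: [0.01, 3.138, 0.002]
contact_force: [-0.3, 0.4, 0.6]
grip_width: 0.0773
```

```bash
python3 plan.py .55 .297 .022 89.5 0.1 .04
```

```text
clock 24.88 at [0.5513 0.2977 0.0395] d [ -1.3  -0.7 -17.5] rot [0.1 0.2 0.1] rows 1 w 0.0773 F [-0.3  0.4  0.6]
{"linear":[0.001,-0.001,0.018],"dr":[0.1,0.2,0.1],"jaw":0.1},
```

>>> drive_tool --commands '[{"linear": [0.001,-0.001,0.012],"dr": [0.1,0.2,0],"jaw": 0.1},{"linear": [0,0,0.005],"dr": [0,0,0],"jaw": 0.1},{"linear": [0,0,0],"dr": [0,0,0],"jaw": 0.2},{"linear": [0,0,0],"dr": [0,0,0],"jaw": 0.5},{"linear": [0,0,0],"dr": [0,0,0],"jaw": 1},{"linear": [0,0,0],"dr": [0,0,0],"jaw": 1},{"linear": [0,0,0],"dr": [0,0,0],"jaw": 1}]' --force 60

```text
clock: 25.75
tcp_pos: [0.551, 0.2977, 0.0224]
orientation: [0.01, 3.14, 0.002]
contact_force: [0.1, 0.1, -1.2]
grip_width: 0.045
```

```bash
python3 plan.py .55 .3 .2 89.5 1 .04
python3 - <<'E'
from h import *
f=viewer.grab_frame("scene");cv2.imwrite("pics/s12.png",cv2.resize(f[150:270,310:430],None,fx=5,fy=5,interpolation=2)[:,:,::-1])
E
```

```text
clock 25.75 at [0.551  0.2977 0.0224] d [ -1.    2.3 177.6] rot [0.1 0.1 0.1] rows 5 w 0.045 F [ 0.1  0.1 -1.2]
{"linear":[0.000,0.001,-0.036],"dr":[0.0,0.0,0.0],"jaw":1},
{"linear":[0.000,0.000,-0.036],"dr":[0.0,0.0,0.0],"jaw":1},
{"linear":[0.000,0.000,-0.036],"dr":[0.0,0.0,0.0],"jaw":1},
{"linear":[0.000,0.000,-0.036],"dr":[0.0,0.0,0.0],"jaw":1},
{"linear":[0.000,0.000,-0.036],"dr":[0.0,0.0,0.0],"jaw":1},
```

View pics/s12.png

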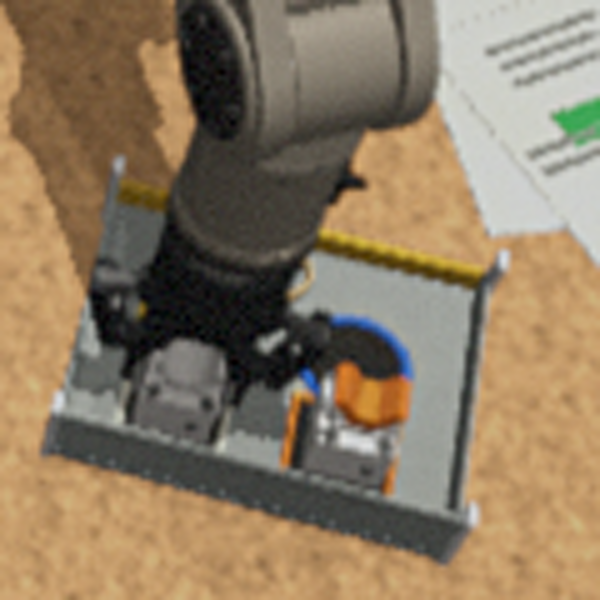

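The round block is gripped (45 mm wide), and the V block is undisturbed. I'll lift it and carry it to the seat.

>>> drive_tool --commands '[{"linear": [0,0,-0.02],"dr": [0,0,0],"jaw": 1},{"linear": [0,0,-0.045],"dr": [0,0,0],"jaw": 1},{"linear": [0,0,-0.05],"dr": [0,0,0],"jaw": 1},{"linear": [0,-0.01,-0.05],"dr": [0,0,0],"jaw": 1},{"linear": [0,-0.04,-0.03],"dr": [0,0,0],"jaw": 1},{"linear": [0.002,-0.05,0],"dr": [0,0,0],"jaw": 1},{"linear": [0.002,-0.05,0],"dr": [0,0,0],"jaw": 1},{"linear": [0.002,-0.05,0],"dr": [0,0,0],"jaw": 1}]'

```text
clock: 26.8
tcp_pos: [0.5428, 0.0958, 0.2324]
orientation: [-0.003, 3.135, 0.007]
contact_force: [0.6, -0.0, -2.2]
grip_width: 0.0453
```

>>> drive_tool --commands '[{"linear": [0.003,-0.05,0],"dr": [0,0,-0.5],"jaw": 1},{"linear": [0.003,-0.05,0],"dr": [0,0,-0.5],"jaw": 1},{"linear": [0.003,-0.05,0],"dr": [0,0,-0.5],"jaw": 1},{"linear": [0.003,-0.05,0],"dr": [0,0,-0.5],"jaw": 1},{"linear": [0.003,-0.05,0],"dr": [0,0,-0.5],"jaw": 1},{"linear": [0.003,-0.05,0],"dr": [0,0,-0.5],"jaw": 1}]'

```text
clock: 27.55
tcp_pos: [0.5283, -0.2151, 0.2388]
orientation: [-0.086, 3.127, 0.009]
contact_force: [0.7, 0.6, -3.6]
grip_width: 0.0451
```

```bash
python3 plan.py .518 -.335 .2 94.9 1 .04
python3 - <<'E'
from h import *
f=viewer.grab_frame("scene");cv2.imwrite("pics/s13.png",f[:,:,::-1])
E
```

```text
clock 27.55 at [ 0.5283 -0.2151  0.2388] d [ -10.3 -119.9  -38.8] rot [ 0.3  0.8 -1.8] rows 4 w 0.0451 F [ 0.7  0.6 -3.6]
{"linear":[0.004,-0.030,0.009],"dr":[0.1,0.2,-0.4],"jaw":1},
{"linear":[0.005,-0.030,0.010],"dr":[0.1,0.2,-0.4],"jaw":1},
{"linear":[0.005,-0.030,0.010],"dr":[0.1,0.2,-0.4],"jaw":1},
{"linear":[0.005,-0.030,0.010],"dr":[0.1,0.2,-0.4],"jaw":1},
```

View pics/s13.png

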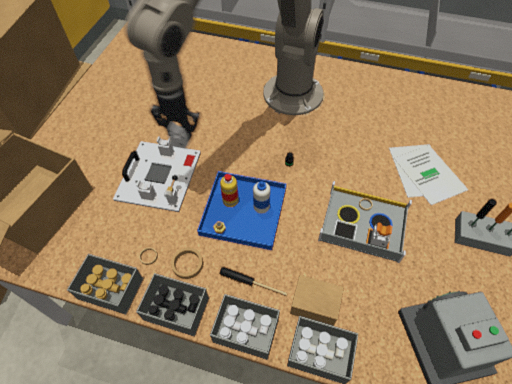

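The round block is held at (178,135) near the fixture. The bottle, can, fitting and V block all stand where they should.

>>> drive_tool --commands '[{"linear": [0.004,-0.035,0.005],"dr": [0.1,0.3,-0.5],"jaw": 1},{"linear": [0.004,-0.035,0.01],"dr": [0.1,0.3,-0.5],"jaw": 1},{"linear": [0.004,-0.025,0.01],"dr": [0.1,0.2,-0.5],"jaw": 1},{"linear": [0.002,-0.01,0.01],"dr": [0,0,-0.3],"jaw": 1},{"linear": [0,0,0],"dr": [0,0,0],"jaw": 1},{"linear": [0,0,0],"dr": [0,0,0],"jaw": 1}]'

```text
clock: 28.35
tcp_pos: [0.5171, -0.3324, 0.2086]
orientation: [-0.118, 3.136, -0.007]
contact_force: [0.2, 0.6, -2.5]
grip_width: 0.0449
```

```bash
python3 plan.py .518 -.335 .12 94.9 1 .04
```

```text
clock 28.35 at [ 0.5171 -0.3324  0.2086] d [  0.9  -2.6 -88.6] rot [-0.3  0.2 -0.6] rows 3 w 0.0449 F [ 0.2  0.6 -2.5]
{"linear":[-0.000,-0.001,0.030],"dr":[-0.1,0.1,-0.2],"jaw":1},
{"linear":[-0.000,-0.001,0.030],"dr":[-0.1,0.1,-0.2],"jaw":1},
{"linear":[-0.000,-0.001,0.030],"dr":[-0.1,0.1,-0.2],"jaw":1},
```

>>> drive_tool --commands '[{"linear": [0,-0.002,0.025],"dr": [-0.3,0.2,-0.6],"jaw": 1},{"linear": [0,0,0.035],"dr": [0,0,0],"jaw": 1},{"linear": [0,0,0.035],"dr": [0,0,0],"jaw": 1},{"linear": [0,0,0.025],"dr": [0,0,0],"jaw": 1},{"linear": [0,0,0],"dr": [0,0,0],"jaw": 1}]'

```text
clock: 28.98
tcp_pos: [0.5231, -0.3273, 0.0894]
orientation: [-0.15, 3.131, 0.004]
contact_force: [0.0, -0.1, -2.0]
grip_width: 0.0453
```

```bash
python3 plan.py .518 -.335 .06 94.9 1 .04
```

```text
clock 28.98 at [ 0.5231 -0.3273  0.0894] d [ -5.1  -7.7 -29.4] rot [0.1 0.4 0.6] rows 1 w 0.0453 F [ 0.  -0.1 -2. ]
{"linear":[0.006,-0.007,0.029],"dr":[0.1,0.4,0.6],"jaw":1},
```

>>> drive_tool --commands '[{"linear": [0.006,-0.007,0.01],"dr": [0.1,0.4,0.6],"jaw": 1},{"linear": [0,0,0.012],"dr": [0,0,0],"jaw": 1},{"linear": [0,0,0],"dr": [0,0,0],"jaw": 1}]'

```text
clock: 29.35
tcp_pos: [0.5198, -0.3354, 0.0691]
orientation: [-0.135, 3.135, -0.003]
contact_force: [-0.5, 0.0, -2.2]
grip_width: 0.045
```

```bash
python3 plan.py .518 -.335 .034 94.9 1 .04
python3 - <<'E'
from h import *
f=viewer.grab_frame("scene");cv2.imwrite("pics/s14.png",cv2.resize(f[90:230,100:230],None,fx=4,fy=4,interpolation=2)[:,:,::-1])
E
```

```text
clock 29.35 at [ 0.5198 -0.3354  0.0691] d [ -1.8   0.4 -35.1] rot [-0.1  0.2  0. ] rows 1 w 0.045 F [-0.5  0.  -2.2]
{"linear":[0.002,0.001,0.035],"dr":[-0.1,0.2,0.0],"jaw":1},
```

View pics/s14.png

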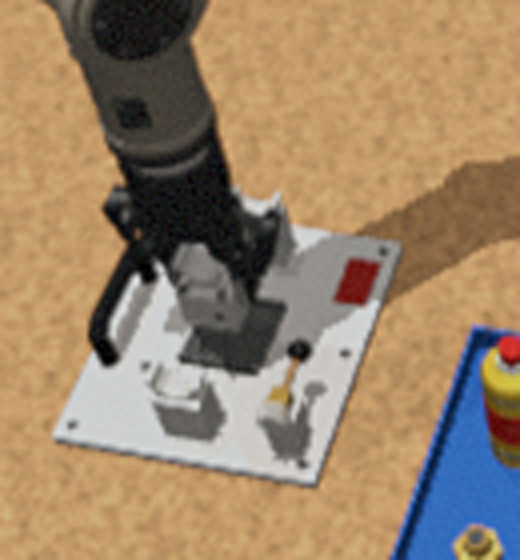

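The block hangs over the seat, clear of everything. I'll lower it.

>>> drive_tool --commands '[{"linear": [0.002,0,0.014],"dr": [-0.1,0.2,0],"jaw": 1},{"linear": [0,0,0.014],"dr": [0,0,0],"jaw": 1},{"linear": [0,0,0.004],"dr": [0,0,0],"jaw": 1},{"linear": [0,0,0],"dr": [0,0,0],"jaw": 1}]'

```text
clock: 29.9
tcp_pos: [0.5183, -0.3362, 0.0356]
orientation: [-0.134, 3.138, -0.001]
contact_force: [0.9, -0.5, -2.5]
grip_width: 0.0451
```

```bash
python3 plan.py .518 -.335 .0295 94.9 1 .04
```

```text
clock 29.9 at [ 0.5183 -0.3362  0.0356] d [-0.3  1.2 -6.1] rot [-0.   0.1  0. ] rows 1 w 0.0451 F [ 0.9 -0.5 -2.5]
{"linear":[0.000,0.001,0.006],"dr":[-0.0,0.1,0.0],"jaw":1},
```

>>> drive_tool --commands '[{"linear": [0,0.001,0.004],"dr": [0,0.1,0],"jaw": 1},{"linear": [0,0,0.0025],"dr": [0,0,0],"jaw": 1},{"linear": [0,0,0],"dr": [0,0,0],"jaw": 1}]'

```text
clock: 30.28
tcp_pos: [0.5188, -0.3353, 0.0295]
orientation: [-0.135, 3.138, -0.002]
contact_force: [-0.5, -0.8, -2.9]
grip_width: 0.0447
```

```bash
python3 plan.py .518 -.335 .0295 94.9 1 .04
```

```text
clock 30.27 at [ 0.5188 -0.3353  0.0295] d [-0.8  0.3 -0. ] rot [-0.1  0.   0. ] rows 1 w 0.0447 F [-0.5 -0.8 -2.9]
{"linear":[0.001,0.000,0.000],"dr":[-0.1,0.0,0.0],"jaw":1},
```

>>> drive_tool --commands '[{"linear": [0,0,0.0015],"dr": [0,0,0],"jaw": 1},{"linear": [0,0,0],"dr": [0,0,0],"jaw": 1}]'

```text
clock: 30.52
tcp_pos: [0.519, -0.3355, 0.0298]
orientation: [-0.134, 3.138, -0.002]
contact_force: [-0.0, -0.1, -2.6]
grip_width: 0.0447
```

>>> drive_tool --commands '[{"linear": [0,0,0],"dr": [0,0,0],"jaw": 0.35},{"linear": [0,0,0],"dr": [0,0,0],"jaw": 0.1},{"linear": [0,0,0],"dr": [0,0,0],"jaw": 0.1},{"linear": [0,0,0],"dr": [0,0,0],"jaw": 0.1}]'

```text
clock: 31.02
tcp_pos: [0.52, -0.3362, 0.0303]
orientation: [-0.134, 3.136, -0.004]
contact_force: [1.0, -0.2, 0.0]
grip_width: 0.0766
```

>>> drive_tool --commands '[{"linear": [0,0,-0.02],"dr": [0,0,0],"jaw": 0.1},{"linear": [0,0,-0.045],"dr": [0,0,0],"jaw": 0.1},{"linear": [0,0,-0.05],"dr": [0,0,0],"jaw": 0},{"linear": [0,0,-0.05],"dr": [0,0,0],"jaw": 0},{"linear": [0,0.03,-0.03],"dr": [0,0,0],"jaw": 0},{"linear": [0,0.055,0],"dr": [0,0,2],"jaw": 0},{"linear": [0,0.055,0],"dr": [0,0,3],"jaw": 0},{"linear": [0,0.055,0],"dr": [0,0,0],"jaw": 0}]'

```text
clock: 32.02
tcp_pos: [0.5103, -0.1429, 0.242]
orientation: [0.026, 3.127, -0.011]
contact_force: [0.5, 0.5, -0.5]
grip_width: 0.085
```

```bash
python3 plan.py .545 -.0706 .2 90 0 .04
python3 - <<'E'
from h import *
f=viewer.grab_frame("scene");cv2.imwrite("pics/s15.png",f[:,:,::-1]);cv2.imwrite("pics/s15c.png",cv2.resize(f[120:220,100:220],None,fx=6,fy=6,interpolation=2)[:600,:,::-1])
E
```

```text
clock 32.02 at [ 0.5103 -0.1429  0.242 ] d [ 34.7  72.3 -42. ] rot [-0.4  0.8 -0.9] rows 3 w 0.085 F [ 0.5  0.5 -0.5]
{"linear":[-0.011,0.024,0.014],"dr":[-0.1,0.3,-0.3],"jaw":0},
{"linear":[-0.011,0.024,0.014],"dr":[-0.1,0.3,-0.3],"jaw":0},
{"linear":[-0.011,0.024,0.014],"dr":[-0.1,0.3,-0.3],"jaw":0},
```

View pics/s15c.png

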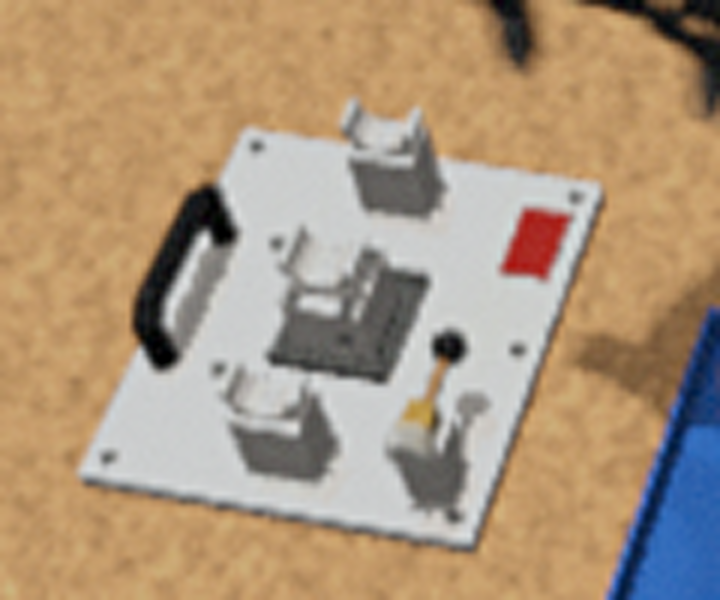

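The round block sits on the seat, and its cradle at (325,265) lies midway between the fixed cradles at (385,135) and (272,395). Next is the can.

>>> drive_tool --commands '[{"linear": [-0.012,0.03,0.01],"dr": [-0.1,0.3,-0.3],"jaw": 0},{"linear": [-0.012,0.03,0.01],"dr": [-0.1,0.3,-0.3],"jaw": 0},{"linear": [-0.01,0.01,0.01],"dr": [-0.1,0.2,-0.3],"jaw": 0},{"linear": [0,0,0.01],"dr": [0,0,0],"jaw": 0},{"linear": [0,0,0],"dr": [0,0,0],"jaw": 0}]'

```text
clock: 32.7
tcp_pos: [0.5466, -0.0633, 0.2058]
orientation: [-0.016, 3.136, 0.004]
contact_force: [-0.1, -0.1, -0.3]
grip_width: 0.0854
```

```bash
python3 plan.py .546 -.0706 .16 90 0 .04
```

```text
clock 32.7 at [ 0.5466 -0.0633  0.2058] d [ -0.6  -7.3 -45.8] rot [0.1 0.3 0.6] rows 2 w 0.0854 F [-0.1 -0.1 -0.3]
{"linear":[0.000,-0.004,0.023],"dr":[0.1,0.2,0.3],"jaw":0},
{"linear":[0.000,-0.004,0.023],"dr":[0.1,0.2,0.3],"jaw":0},
```

>>> drive_tool --commands '[{"linear": [0,-0.007,0.02],"dr": [0.1,0.3,0.6],"jaw": 0},{"linear": [0,0,0.02],"dr": [0,0,0],"jaw": 0},{"linear": [0,0,0],"dr": [0,0,0],"jaw": 0}]'

```text
clock: 33.08
tcp_pos: [0.5455, -0.0753, 0.1635]
orientation: [-0.011, -3.141, 0.002]
contact_force: [0.4, 0.4, 1.2]
grip_width: 0.085
```

```bash
python3 plan.py .546 -.0706 .077 90 0 .04
python3 - <<'E'
from h import *
f=viewer.grab_frame("scene");cv2.imwrite("pics/s16.png",cv2.resize(f[110:250,190:300],None,fx=4,fy=4,interpolation=2)[:,:,::-1])
E
```

```text
clock 33.08 at [ 0.5455 -0.0753  0.1635] d [  0.5   4.7 -86.5] rot [-0.1 -0.  -0.4] rows 3 w 0.085 F [0.4 0.4 1.2]
{"linear":[-0.000,0.002,0.029],"dr":[-0.0,-0.0,-0.1],"jaw":0},
{"linear":[-0.000,0.002,0.029],"dr":[-0.0,-0.0,-0.1],"jaw":0},
{"linear":[-0.000,0.002,0.029],"dr":[-0.0,-0.0,-0.1],"jaw":0},
```

View pics/s16.png

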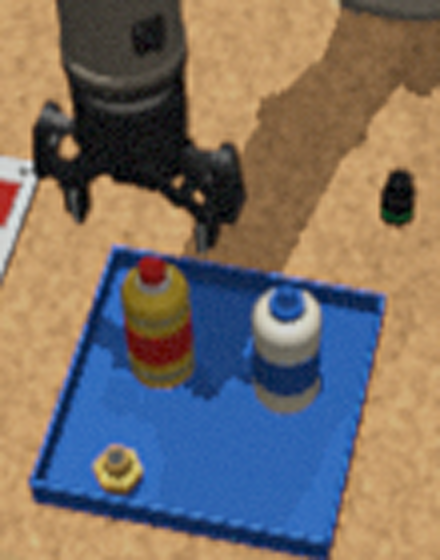

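The fingers stand above the can at (158,320 in the crop), on either side of it. The bottle and fitting are clear.

>>> drive_tool --commands '[{"linear": [0,0.005,0.008],"dr": [0,0,-0.4],"jaw": 0},{"linear": [0,0,0.026],"dr": [0,0,0],"jaw": 0},{"linear": [0,0,0.026],"dr": [0,0,0],"jaw": 0},{"linear": [0,0,0.016],"dr": [0,0,0],"jaw": 0},{"linear": [0,0,0],"dr": [0,0,0],"jaw": 0}]'

```text
clock: 33.75
tcp_pos: [0.5484, -0.0703, 0.0879]
orientation: [-0.0, 3.136, -0.002]
contact_force: [-0.2, 0.4, -0.2]
grip_width: 0.0854
```

```bash
python3 plan.py .546 -.0706 .076 90 0 .04
```

```text
clock 33.75 at [ 0.5484 -0.0703  0.0879] d [ -2.4  -0.3 -11.9] rot [-0.1  0.3  0. ] rows 1 w 0.0854 F [-0.2  0.4 -0.2]
{"linear":[0.002,-0.000,0.012],"dr":[-0.1,0.3,0.0],"jaw":0},
```

>>> drive_tool --commands '[{"linear": [0.002,0,0.008],"dr": [-0.1,0.3,0],"jaw": 0},{"linear": [0,0,0.004],"dr": [0,0,0],"jaw": 0},{"linear": [0,0,0],"dr": [0,0,0],"jaw": 0.2},{"linear": [0,0,0],"dr": [0,0,0],"jaw": 0.6},{"linear": [0,0,0],"dr": [0,0,0],"jaw": 1},{"linear": [0,0,0],"dr": [0,0,0],"jaw": 1},{"linear": [0,0,0],"dr": [0,0,0],"jaw": 1}]' --force 40

```text
clock: 34.62
tcp_pos: [0.548, -0.0705, 0.0775]
orientation: [0.0, 3.137, 0.001]
contact_force: [-0.1, -0.4, -1.1]
grip_width: 0.051
```

>>> drive_tool --commands '[{"linear": [0,0,-0.025],"dr": [0,0,0],"jaw": 1},{"linear": [0,0,-0.045],"dr": [0,0,0],"jaw": 1},{"linear": [0,0,-0.05],"dr": [0,0,0],"jaw": 1},{"linear": [0,0,-0.05],"dr": [0,0,0],"jaw": 1},{"linear": [0.004,0.02,-0.02],"dr": [0,0,0],"jaw": 1},{"linear": [0.007,0.045,0],"dr": [0,0,0],"jaw": 1},{"linear": [0.008,0.05,0],"dr": [0,0,0],"jaw": 1},{"linear": [0.008,0.05,0],"dr": [0,0,0],"jaw": 1}]'

```text
clock: 35.62
tcp_pos: [0.5169, 0.0939, 0.2698]
orientation: [-0.016, -3.138, 0.001]
contact_force: [0.4, 0.4, -3.9]
grip_width: 0.0505
```

```bash
python3 plan.py .490 .300 .2 90 1 .05
```

```text
clock 35.62 at [0.5169 0.0939 0.2698] d [-26.9 206.1 -69.8] rot [-0.1 -0.2 -0.6] rows 5 w 0.0505 F [ 0.4  0.4 -3.9]
{"linear":[0.006,0.041,0.014],"dr":[-0.0,-0.0,-0.1],"jaw":1},
{"linear":[0.006,0.041,0.014],"dr":[-0.0,-0.0,-0.1],"jaw":1},
{"linear":[0.006,0.041,0.014],"dr":[-0.0,-0.0,-0.1],"jaw":1},
{"linear":[0.006,0.041,0.014],"dr":[-0.0,-0.0,-0.1],"jaw":1},
{"linear":[0.005,0.041,0.014],"dr":[-0.0,-0.0,-0.1],"jaw":1},
```

>>> drive_tool --commands '[{"linear": [0.006,0.045,0],"dr": [0,0,-0.2],"jaw": 1},{"linear": [0.006,0.045,0.01],"dr": [0,0,-0.2],"jaw": 1},{"linear": [0.006,0.045,0.01],"dr": [0,0,-0.2],"jaw": 1},{"linear": [0.004,0.04,0.01],"dr": [0,0,0],"jaw": 1},{"linear": [0.002,0.02,0.02],"dr": [0,0,0],"jaw": 1},{"linear": [0,0,0.02],"dr": [0,0,0],"jaw": 1},{"linear": [0,0,0],"dr": [0,0,0],"jaw": 1}]'

```text
clock: 36.5
tcp_pos: [0.4867, 0.2968, 0.1921]
orientation: [0.012, -3.13, 0.008]
contact_force: [-0.1, -0.7, -3.6]
grip_width: 0.0505
```

```bash
python3 plan.py .4915 .300 .11 90 1 .05
```

```text
clock 36.5 at [0.4867 0.2968 0.1921] d [  4.8   3.2 -82.1] rot [-0.3 -0.6  0.4] rows 2 w 0.0505 F [-0.1 -0.7 -3.6]
{"linear":[-0.003,0.002,0.041],"dr":[-0.1,-0.3,0.2],"jaw":1},
{"linear":[-0.003,0.002,0.041],"dr":[-0.1,-0.3,0.2],"jaw":1},
```

>>> drive_tool --commands '[{"linear": [-0.004,0.003,0.02],"dr": [-0.3,-0.6,0.4],"jaw": 1},{"linear": [0,0,0.03],"dr": [0,0,0],"jaw": 1},{"linear": [0,0,0.02],"dr": [0,0,0],"jaw": 1},{"linear": [0,0,0],"dr": [0,0,0],"jaw": 1}]'

```text
clock: 37.0
tcp_pos: [0.4934, 0.2955, 0.1216]
orientation: [0.01, 3.14, -0.001]
contact_force: [-0.2, 0.8, -3.6]
grip_width: 0.0508
```

```bash
python3 plan.py .4915 .300 .085 90 1 .05
```

```text
clock 37.0 at [0.4934 0.2955 0.1216] d [ -1.9   4.5 -36.6] rot [-0.1  0.1 -0.4] rows 1 w 0.0508 F [-0.2  0.8 -3.6]
{"linear":[0.002,0.004,0.037],"dr":[-0.1,0.1,-0.4],"jaw":1},
```

>>> drive_tool --commands '[{"linear": [0.002,0.004,0.016],"dr": [-0.1,0.1,-0.4],"jaw": 1},{"linear": [0,0,0.014],"dr": [0,0,0],"jaw": 1},{"linear": [0,0,0.003],"dr": [0,0,0],"jaw": 1},{"linear": [0,0,0],"dr": [0,0,0],"jaw": 1}]'

```text
clock: 37.5
tcp_pos: [0.4932, 0.2998, 0.0887]
orientation: [0.0, 3.139, 0.004]
contact_force: [-0.2, 0.0, -3.5]
grip_width: 0.0513
```

```bash
python3 plan.py .4915 .300 .0835 90 1 .05
python3 - <<'E'
from h import *
f=viewer.grab_frame("scene");cv2.imwrite("pics/s17.png",cv2.resize(f[130:270,310:430],None,fx=4,fy=4,interpolation=2)[:,:,::-1])
E
```

```text
clock 37.5 at [0.4932 0.2998 0.0887] d [-1.7  0.2 -5.2] rot [ 0.2  0.2 -0. ] rows 1 w 0.0513 F [-0.2  0.  -3.5]
{"linear":[0.002,0.000,0.005],"dr":[0.2,0.2,-0.0],"jaw":1},
```

View pics/s17.png

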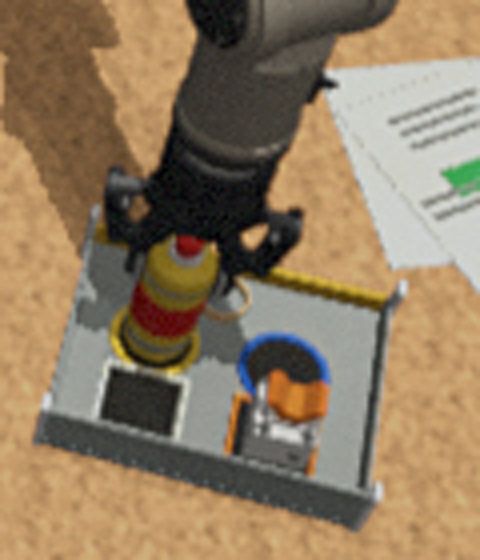

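The can hangs upright, centred just over the yellow mat at (155,340 in the crop).

>>> drive_tool --commands '[{"linear": [0.002,0,0.004],"dr": [0.2,0.2,0],"jaw": 1},{"linear": [0,0,0.0025],"dr": [0,0,0],"jaw": 1},{"linear": [0,0,0],"dr": [0,0,0],"jaw": 1}]'

```text
clock: 37.92
tcp_pos: [0.4921, 0.3003, 0.0838]
orientation: [0.001, 3.14, 0.0]
contact_force: [-0.3, 0.9, -3.5]
grip_width: 0.0508
```

>>> drive_tool --commands '[{"linear": [0,0,0],"dr": [0,0,0],"jaw": 0.3},{"linear": [0,0,0],"dr": [0,0,0],"jaw": 0.1},{"linear": [0,0,0],"dr": [0,0,0],"jaw": 0.05},{"linear": [0,0,0],"dr": [0,0,0],"jaw": 0.05}]'

```text
clock: 38.42
tcp_pos: [0.4932, 0.3012, 0.0848]
orientation: [0.001, 3.138, 0.003]
contact_force: [0.6, -0.5, -0.1]
grip_width: 0.0814
```

>>> drive_tool --commands '[{"linear": [0,0,-0.025],"dr": [0,0,0],"jaw": 0.05},{"linear": [0,0,-0.045],"dr": [0,0,0],"jaw": 0},{"linear": [0,0,-0.05],"dr": [0,0,0],"jaw": 0},{"linear": [-0.005,-0.02,-0.02],"dr": [0,0,0],"jaw": 0},{"linear": [-0.01,-0.055,0],"dr": [0,0,0],"jaw": 0},{"linear": [-0.01,-0.055,0],"dr": [0,0,0],"jaw": 0},{"linear": [-0.01,-0.055,0],"dr": [0,0,0],"jaw": 0},{"linear": [-0.01,-0.045,0],"dr": [0,0,0],"jaw": 0}]'

```text
clock: 39.42
tcp_pos: [0.539, 0.0701, 0.2299]
orientation: [-0.015, 3.135, 0.007]
contact_force: [-0.2, 0.6, 0.0]
grip_width: 0.0854
```

```bash
python3 plan.py .541 .0318 .17 90 0 .04
python3 - <<'E'
from h import *
f=viewer.grab_frame("scene");cv2.imwrite("pics/s18.png",f[:,:,::-1])
E
```

```text
clock 39.42 at [0.539  0.0701 0.2299] d [  2.  -38.3 -59.9] rot [0.3 0.4 0.6] rows 2 w 0.0854 F [-0.2  0.6  0. ]
{"linear":[-0.001,-0.019,0.030],"dr":[0.1,0.2,0.3],"jaw":0},
{"linear":[-0.001,-0.019,0.030],"dr":[0.1,0.2,0.3],"jaw":0},
```

View pics/s18.png

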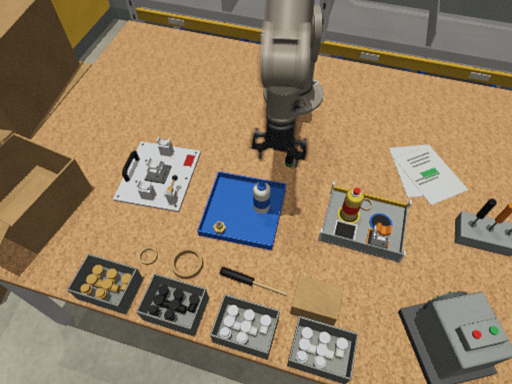

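The can stands on its yellow mat at (352,207), and the bottle waits in the tray at (262,197).

>>> drive_tool --commands '[{"linear": [0,-0.025,0.005],"dr": [0.2,0.3,0.5],"jaw": 0},{"linear": [0,-0.01,0.02],"dr": [0,0,0],"jaw": 0},{"linear": [0,0,0.025],"dr": [0,0,0],"jaw": 0},{"linear": [0,0,0],"dr": [0,0,0],"jaw": 0}]'

```text
clock: 39.98
tcp_pos: [0.5409, 0.0239, 0.1797]
orientation: [0.02, 3.138, -0.004]
contact_force: [0.1, 0.5, 0.5]
grip_width: 0.0854
```

```bash
python3 plan.py .541 .0318 .077 90 0 .04
```

```text
clock 39.98 at [0.5409 0.0239 0.1797] d [ 1.000e-01  7.900e+00 -1.027e+02] rot [-0.2  0.2 -0.7] rows 3 w 0.0854 F [0.1 0.5 0.5]
{"linear":[0.000,0.003,0.034],"dr":[-0.1,0.1,-0.2],"jaw":0},
{"linear":[0.000,0.003,0.034],"dr":[-0.1,0.1,-0.2],"jaw":0},
{"linear":[0.000,0.003,0.034],"dr":[-0.1,0.1,-0.2],"jaw":0},
```

>>> drive_tool --commands '[{"linear": [0,0.008,0.015],"dr": [-0.2,0.2,-0.7],"jaw": 0},{"linear": [0,0,0],"dr": [0,0,0],"jaw": 0},{"linear": [0,0,0],"dr": [0,0,0],"jaw": 0}]'

```text
clock: 40.35
tcp_pos: [0.5423, 0.0338, 0.1656]
orientation: [-0.004, 3.139, 0.003]
contact_force: [-0.6, -0.9, 1.0]
grip_width: 0.0849
```

```bash
python3 plan.py .541 .0318 .077 90 0 .04
```

```text
clock 40.35 at [0.5423 0.0338 0.1656] d [ -1.3  -2.  -88.6] rot [0.1 0.2 0.1] rows 3 w 0.0849 F [-0.6 -0.9  1. ]
{"linear":[0.001,-0.001,0.030],"dr":[0.0,0.1,0.0],"jaw":0},
{"linear":[0.000,-0.001,0.030],"dr":[0.0,0.1,0.0],"jaw":0},
{"linear":[0.000,-0.001,0.030],"dr":[0.0,0.1,0.0],"jaw":0},
```

>>> drive_tool --commands '[{"linear": [0.001,-0.002,0.02],"dr": [0,0.2,0],"jaw": 0},{"linear": [0,0,0.025],"dr": [0,0,0],"jaw": 0},{"linear": [0,0,0.022],"dr": [0,0,0],"jaw": 0},{"linear": [0,0,0.012],"dr": [0,0,0],"jaw": 0},{"linear": [0,0,0],"dr": [0,0,0],"jaw": 0}]'

```text
clock: 40.98
tcp_pos: [0.5445, 0.033, 0.0878]
orientation: [-0.005, 3.136, 0.005]
contact_force: [-0.9, -0.7, -0.1]
grip_width: 0.0853
```

```bash
python3 plan.py .541 .0318 .077 90 0 .04
```

```text
clock 40.98 at [0.5445 0.033  0.0878] d [ -3.5  -1.2 -10.8] rot [0.2 0.3 0.2] rows 1 w 0.0853 F [-0.9 -0.7 -0.1]
{"linear":[0.004,-0.001,0.011],"dr":[0.2,0.3,0.2],"jaw":0},
```

>>> drive_tool --commands '[{"linear": [0.004,-0.001,0.007],"dr": [0.2,0.3,0.2],"jaw": 0},{"linear": [0,0,0.003],"dr": [0,0,0],"jaw": 0},{"linear": [0,0,0],"dr": [0,0,0],"jaw": 0.2},{"linear": [0,0,0],"dr": [0,0,0],"jaw": 0.6},{"linear": [0,0,0],"dr": [0,0,0],"jaw": 1},{"linear": [0,0,0],"dr": [0,0,0],"jaw": 1},{"linear": [0,0,0],"dr": [0,0,0],"jaw": 1}]'

```text
clock: 41.85
tcp_pos: [0.5419, 0.0321, 0.0796]
orientation: [0.001, 3.137, 0.0]
contact_force: [0.5, -0.3, -0.4]
grip_width: 0.051
```

>>> drive_tool --commands '[{"linear": [0,0,-0.025],"dr": [0,0,0],"jaw": 1},{"linear": [0,0,-0.045],"dr": [0,0,0],"jaw": 1},{"linear": [0,0,-0.05],"dr": [0,0,0],"jaw": 1},{"linear": [0,0,-0.05],"dr": [0,0,0],"jaw": 1},{"linear": [0.003,0.02,-0.02],"dr": [0,0,0],"jaw": 1},{"linear": [0.006,0.045,0],"dr": [0,0,0],"jaw": 1},{"linear": [0.007,0.05,0],"dr": [0,0,0],"jaw": 1},{"linear": [0.007,0.05,0],"dr": [0,0,0],"jaw": 1}]'

```text
clock: 42.85
tcp_pos: [0.5176, 0.196, 0.274]
orientation: [0.018, 3.14, -0.002]
contact_force: [-0.6, 0.1, -1.8]
grip_width: 0.0508
```

```bash
python3 plan.py .4915 .3995 .24 90 1 .05
```

```text
clock 42.85 at [0.5176 0.196  0.274 ] d [-26.1 203.5 -34. ] rot [-0.1  0.1 -0.7] rows 5 w 0.0508 F [-0.6  0.1 -1.8]
{"linear":[0.006,0.041,0.007],"dr":[-0.0,0.0,-0.1],"jaw":1},
{"linear":[0.006,0.041,0.007],"dr":[-0.0,0.0,-0.1],"jaw":1},
{"linear":[0.006,0.041,0.007],"dr":[-0.0,0.0,-0.1],"jaw":1},
{"linear":[0.005,0.041,0.007],"dr":[-0.0,0.0,-0.1],"jaw":1},
{"linear":[0.005,0.041,0.007],"dr":[-0.0,0.0,-0.1],"jaw":1},
```

>>> drive_tool --commands '[{"linear": [0.006,0.045,0],"dr": [0,0,-0.2],"jaw": 1},{"linear": [0.006,0.045,0],"dr": [0,0,-0.2],"jaw": 1},{"linear": [0.006,0.045,0],"dr": [0,0,-0.2],"jaw": 1},{"linear": [0.004,0.04,0],"dr": [0,0,0],"jaw": 1},{"linear": [0.002,0.02,0.01],"dr": [0,0,0],"jaw": 1},{"linear": [0,0,0.02],"dr": [0,0,0],"jaw": 1},{"linear": [0,0,0.02],"dr": [0,0,0],"jaw": 1},{"linear": [0,0,0],"dr": [0,0,0],"jaw": 1}]'

```text
clock: 43.85
tcp_pos: [0.4896, 0.3984, 0.2167]
orientation: [0.007, -3.137, 0.01]
contact_force: [-0.2, -0.3, -1.3]
grip_width: 0.0506
```

```bash
python3 plan.py .492 .3995 .12 90 1 .05
```

```text
clock 43.85 at [0.4896 0.3984 0.2167] d [  2.4   1.1 -96.7] rot [-0.3 -0.3  0.3] rows 2 w 0.0506 F [-0.2 -0.3 -1.3]
{"linear":[-0.001,0.001,0.048],"dr":[-0.2,-0.1,0.1],"jaw":1},
{"linear":[-0.001,0.001,0.048],"dr":[-0.2,-0.1,0.1],"jaw":1},
```

>>> drive_tool --commands '[{"linear": [-0.002,0.001,0.025],"dr": [-0.3,-0.3,0.3],"jaw": 1},{"linear": [0,0,0.03],"dr": [0,0,0],"jaw": 1},{"linear": [0,0,0.025],"dr": [0,0,0],"jaw": 1},{"linear": [0,0,0],"dr": [0,0,0],"jaw": 1}]'

```text
clock: 44.35
tcp_pos: [0.4947, 0.3965, 0.1371]
orientation: [0.008, 3.137, -0.001]
contact_force: [0.2, 0.8, -0.7]
grip_width: 0.0505
```

```bash
python3 plan.py .492 .3995 .088 90 1 .05
```

```text
clock 44.35 at [0.4947 0.3965 0.1371] d [ -2.7   3.  -49.1] rot [-0.   0.2 -0.3] rows 1 w 0.0505 F [ 0.2  0.8 -0.7]
{"linear":[0.003,0.003,0.049],"dr":[-0.0,0.2,-0.3],"jaw":1},
```

>>> drive_tool --commands '[{"linear": [0.003,0.003,0.02],"dr": [0,0.2,-0.3],"jaw": 1},{"linear": [0,0,0.018],"dr": [0,0,0],"jaw": 1},{"linear": [0,0,0.006],"dr": [0,0,0],"jaw": 1},{"linear": [0,0,0],"dr": [0,0,0],"jaw": 1}]'

```text
clock: 44.85
tcp_pos: [0.4934, 0.4004, 0.093]
orientation: [0.001, 3.138, 0.003]
contact_force: [0.0, -0.1, -1.9]
grip_width: 0.0507
```

```bash
python3 plan.py .492 .3995 .0855 90 1 .05
python3 - <<'E'
from h import *
f=viewer.grab_frame("scene");cv2.imwrite("pics/s19.png",cv2.resize(f[130:270,310:430],None,fx=4,fy=4,interpolation=2)[:,:,::-1])
E
```

```text
clock 44.85 at [0.4934 0.4004 0.093 ] d [-1.4 -0.9 -7.5] rot [ 0.1  0.2 -0. ] rows 1 w 0.0507 F [ 0.  -0.1 -1.9]
{"linear":[0.001,-0.001,0.007],"dr":[0.1,0.2,-0.0],"jaw":1},
```

View pics/s19.png

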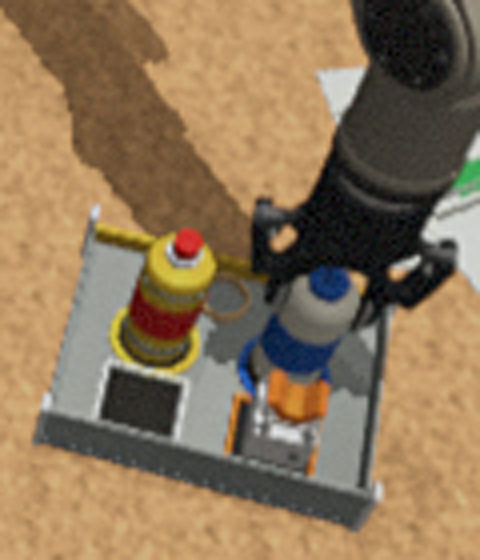

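The bottle hangs over the blue mat, behind the V cradle in this view, and the can stands on the yellow mat.

>>> drive_tool --commands '[{"linear": [0.001,-0.001,0.005],"dr": [0.1,0.2,0],"jaw": 1},{"linear": [0,0,0.003],"dr": [0,0,0],"jaw": 1},{"linear": [0,0,0],"dr": [0,0,0],"jaw": 1}]'

```text
clock: 45.28
tcp_pos: [0.4932, 0.4, 0.0859]
orientation: [0.001, 3.14, 0.003]
contact_force: [0.2, 0.6, -1.8]
grip_width: 0.0507
```

>>> drive_tool --commands '[{"linear": [0,0,0.0005],"dr": [0,0,0],"jaw": 1},{"linear": [0,0,0],"dr": [0,0,0],"jaw": 0.3},{"linear": [0,0,0],"dr": [0,0,0],"jaw": 0.1},{"linear": [0,0,0],"dr": [0,0,0],"jaw": 0.05},{"linear": [0,0,0],"dr": [0,0,0],"jaw": 0.05}]'

```text
clock: 45.9
tcp_pos: [0.4939, 0.4007, 0.0866]
orientation: [0.001, 3.138, 0.005]
contact_force: [0.3, 0.3, 0.8]
grip_width: 0.081
```

>>> drive_tool --commands '[{"linear": [0,0,-0.025],"dr": [0,0,0],"jaw": 0.05},{"linear": [0,0,-0.045],"dr": [0,0,0],"jaw": 0.05},{"linear": [0,0,-0.05],"dr": [0,0,0],"jaw": 0.05},{"linear": [0,0.04,-0.03],"dr": [0,0,0],"jaw": 0.05},{"linear": [0.02,0.05,0],"dr": [0,0,0],"jaw": 0.05},{"linear": [0.02,0.05,0],"dr": [0,0,0],"jaw": 0.05},{"linear": [0.02,0.03,0],"dr": [0,0,0],"jaw": 0.05},{"linear": [0,0,0],"dr": [0,0,0],"jaw": 0.05}]'

```text
clock: 46.9
tcp_pos: [0.4329, 0.5742, 0.242]
orientation: [0.007, 3.138, 0.007]
contact_force: [1.3, 0.1, -0.4]
grip_width: 0.0811
```

```bash
python3 - <<'E'
from h import *
for n in("scene","top"):
  f=viewer.grab_frame(n)[:,:,::-1].copy();cv2.imwrite(f"pics/{n}20.png",f)
  x0,y0,w,h=(315,170,105,95) if n=="scene" else (45,190,125,100)
  cv2.imwrite(f"pics/{n}20r.png",cv2.resize(f[y0:y0+h,x0:x0+w],None,fx=6,fy=6,interpolation=2))
  x0,y0,w,h=(110,130,100,85) if n=="scene" else (320,140,130,98)
  cv2.imwrite(f"pics/{n}20f.png",cv2.resize(f[y0:y0+h,x0:x0+w],None,fx=6,fy=6,interpolation=2))
E
```

```text
(no output)
```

View pics/top20.png

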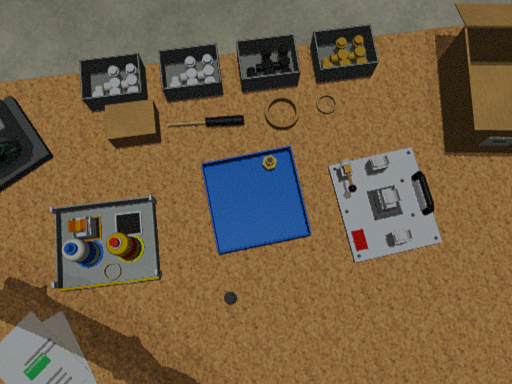

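View pics/top20r.png

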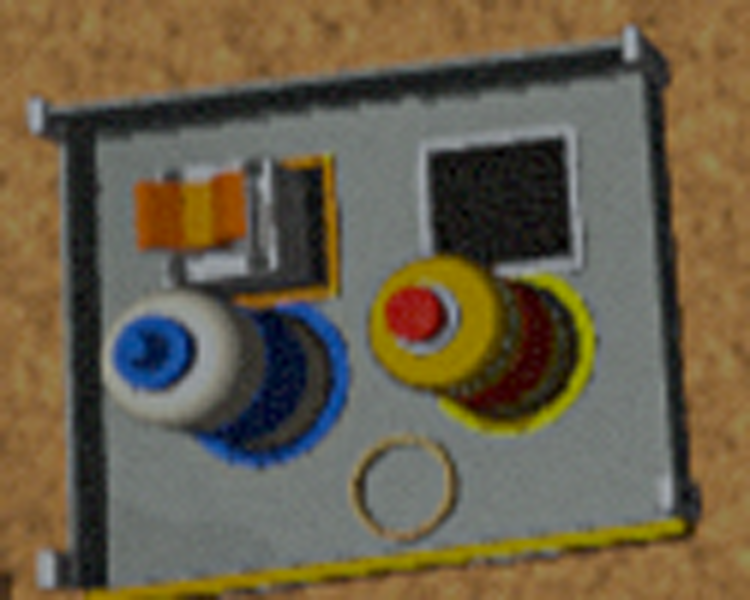

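View pics/scene20r.png

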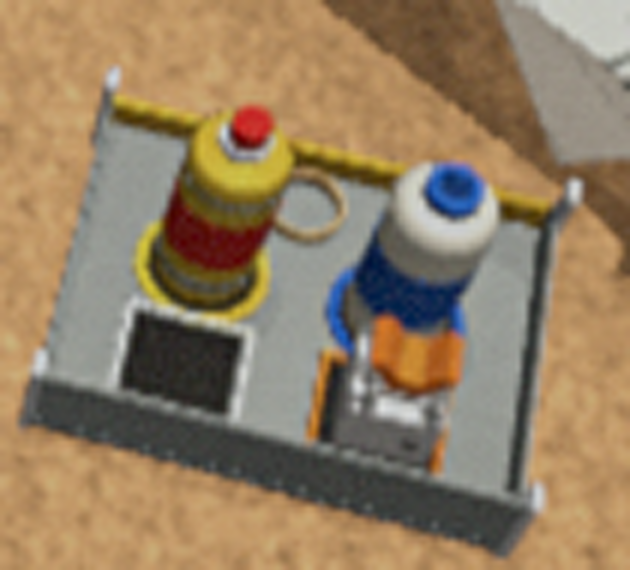

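View pics/top20f.png

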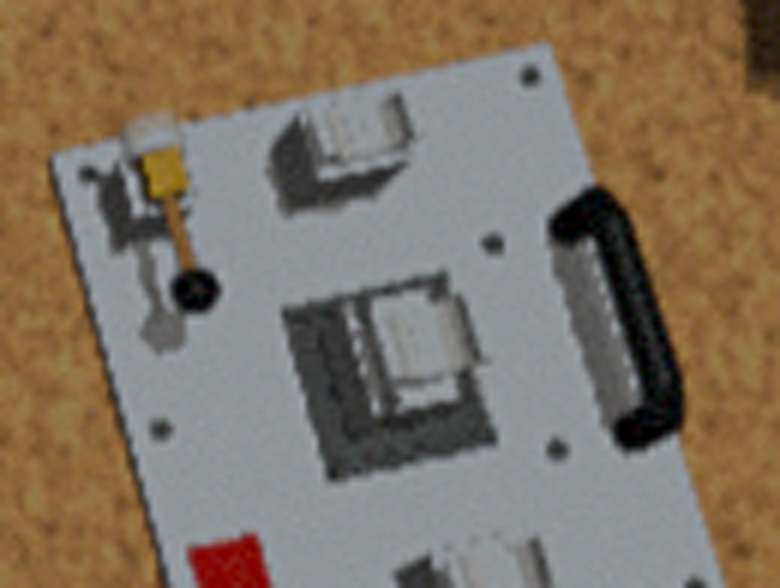

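The top view shows the can on the yellow mat, the bottle on the blue mat, the V block on the orange mat and the round block on the seat. The fitting is still at (269,162) and the robot is clear. Last, a numeric check within each camera.

```bash
python3 - <<'E'
from h import *
np.set_printoptions(precision=4,suppress=True)
print("V top",quad("top",cr(45,190,[(135,183),(243,172),(247,242),(140,250)]),.080).mean(0),"mat top ~(.5533,.398)")
print("V scene",quad("scene",cr(315,170,[(378,318),(465,338),(455,390),(370,370)]),.080).mean(0),"mat scene ~(.5485,.401)")
print("R top",quad("top",cr(320,140,[(370,295),(462,290),(482,360),(392,380)]),.080).mean(0),"seat top (.5181,-.3367)")
print("bottle",ray("top",cr(45,190,[(153,352)])[0],.139),ray("scene",cr(315,170,[(457,188)])[0],.139),tri(cr(45,190,[(153,352)])[0],cr(315,170,[(457,188)])[0]))
print("can",ray("top",cr(45,190,[(415,312)])[0],.142),ray("scene",cr(315,170,[(251,126)])[0],.142),tri(cr(45,190,[(415,312)])[0],cr(315,170,[(251,126)])[0]))
h=cv2.cvtColor(cv2.imread("pics/top20.png"),cv2.COLOR_BGR2HSV);m=cv2.inRange(h,(15,120,90),(35,255,255))[150:175,258:282]
M=cv2.moments(m,True);print("fit",M['m10']/M['m00']+258,M['m01']/M['m00']+150)
E
```

```text
V top [0.5511 0.3975] mat top ~(.5533,.398)
V scene [0.5519 0.4017] mat scene ~(.5485,.401)
R top [ 0.5235 -0.3357] seat top (.5181,-.3367)
bottle [0.4893 0.3915 0.139 ] [0.4947 0.3981 0.139 ] (array([0.4902, 0.3971, 0.1314]), np.float64(0.005057531688683121))
can [0.4906 0.2964 0.142 ] [0.4896 0.3    0.142 ] (array([0.4903, 0.2983, 0.142 ]), np.float64(0.0036159338448607838))
fit 268.787037037037 162.12962962962962
```

The round block's x reads about 5 mm off in one view, from crude corner picks. I'll check it against the fixed cradles, which are at the same height.

```bash
python3 - <<'E'
import cv2
f=cv2.imread("pics/top20.png");cv2.imwrite("pics/ft.png",cv2.resize(f[145:255,355:430],None,fx=5,fy=5,interpolation=2))
f=cv2.imread("pics/scene20.png");cv2.imwrite("pics/fs.png",cv2.resize(f[130:205,130:190],None,fx=8,fy=8,interpolation=2))
E
```

```text
(no output)
```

View pics/ft.png

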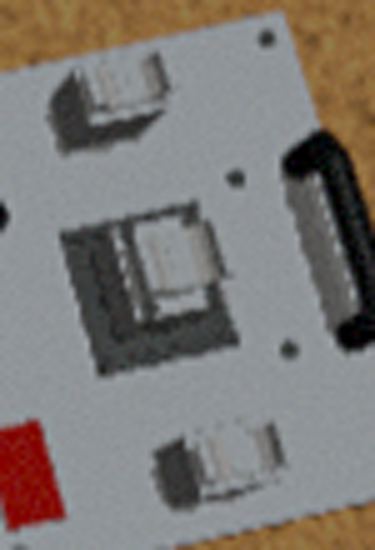

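View pics/fs.png

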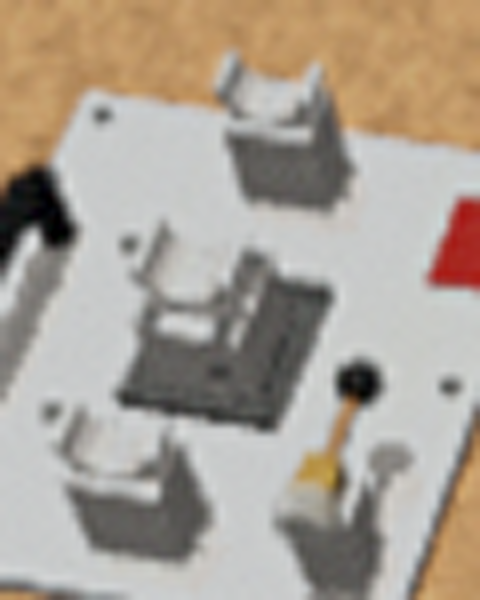

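```bash
python3 - <<'E'
from h import *
np.set_printoptions(precision=4,suppress=True)
for z in(.080,):
  q=lambda n,x0,y0,s,p:quad(n,cr(x0,y0,p,s),z).mean(0)
  T=[q("top",355,145,5,p) for p in([(158,53),(170,98)],[(272,422),(284,465)],[(207,220),(228,278)])]
  print("top fixed",T[0],T[1],"mid",(T[0]+T[1])/2,"round",T[2])
  S=[q("scene",130,130,8,p) for p in([(232,55),(220,88),(320,65),(305,130)],[(75,408),(62,440),(170,432),(155,490)],[(158,225),(140,275),(255,255),(228,310)])]
  print("scene",S[0],S[1],"mid",(S[0]+S[1])/2,"round",S[2])
# block base visible sides in top: block top face left edge z=.057
print("blk left edge top", quad("top",cr(355,145,[(112,225),(135,322)],5),.057), "front-right", quad("top",cr(355,145,[(210,305)],5),.057))
E
```

```text
top fixed [ 0.6088 -0.3452] [ 0.4283 -0.3618] mid [ 0.5185 -0.3535] round [ 0.522  -0.3531]
scene [ 0.4254 -0.3417] [ 0.6102 -0.3227] mid [ 0.5178 -0.3322] round [ 0.5224 -0.3301]
blk left edge top [[ 0.5447 -0.3135]
 [ 0.4966 -0.3151]] front-right [[ 0.4999 -0.3521]]
```

Both views put the round block 3–5 mm towards +x and about 1 mm in y from the seat's centre, inside the 10 mm limit and between the strips. Everything else is within about 4 mm, so I'll hand in.

```bash
python3 -c "
from bench import monitor,job
o=monitor.get_obs();print(o['clock'],o['tcp_pos'],abs(o['qvel']).max())
print(job.hand_in())"
```

```text
47.0 [0.43643287 0.57063206 0.24217394] 0.02704727983912069
the job is handed in; nothing more can be done
None
```

I changed the fixture over to the round-cradle block in the order the task gave and handed it in at 47 s. The hand-in gave no verdict. The bottle and the can stood in the blue tray while I swapped the blocks, and both are now back on their mats.

My last camera checks:
- **V block:** within about 3.5 mm of its orange mat's centre in both views, and square to it.
- **Round block:** flat on the seat and in line with the fixed cradles. It sits 3–5 mm off centre towards +x and about 1 mm off in y, inside the 10 mm limit. I left it there rather than risk another grip.
- **Bottle and can:** both upright, and combining the two views puts each within about 3 mm of its mat. For the bottle, the top view alone read up to 8 mm off, and its two sight lines missed each other by 5 mm. The gripper let it go within about 3 mm of the mat's centre.
- **Brass fitting:** did not visibly move (less than 0.1 pixel).
- **Robot:** clear of everything at the end.

The two cameras disagreed by about 3–5 mm throughout. I averaged them and checked the average against the gripper's own position.

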